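# Set up the up-cut saw for a bundle of tubes

## Task

Set up the saw for the next cut: swing its guard door wide open by the handle, clear the two offcuts from its bed into the red scrap bin, and swing the folded stock support up past upright until it rests on its stop and stays up alone. Then lay every square tube that lies on the bearers flat and side by side across the saw's bed and the support's roller, between front jaw and fence, square to the blade and with the left end past the blade slot, and finally shut the guard fully. Leave the flat bar and everything else on the bench where it is.

Things in the scene. Friction and masses are not known exactly. Their poses are not given: they have to be found in the camera images.
- saw_bed (a point): Bench-top up-cut saw (fixed, grey): flat steel deck, top 120 mm above the bench. Point on the deck midway between front jaw and fence; z up, x away from the robot to the fence, y left along the bed. Deck x -110..110, y -60..150 mm. Tubes come in from the right (-y). Switch box left of the body (86 mm high), motor behind; the saw is turned by up to 0.1 rad.
- saw_fence (a point): Middle of the fence's inner foot on the deck, at x = +75 mm of the saw_bed frame. Fence 36 mm high. The low front jaw opposite has its inner face at x = -75 mm and is 20 mm high. Both run from y = -30 to 120 mm, so the bed between them is 150 mm wide.
- saw_slot (a point): Middle of the blade slot, a dark line across the deck at y = +30 mm of the saw_bed frame (blade retracted below). The tubes' left ends belong beyond it (+y). An end stop 30 mm high stands across the bed at y = +120 mm.
- guard (a joint): Clear L-shaped guard door, dark frame, upright hinge at its left end: front panel 185 mm wide, from 125 to 220 mm above the bench, and a 150 mm deep roof over the bed at its top. 0 = shut on a stop; grows (rad) as its right end swings towards the robot, limit 1.75. Starts shut or up to 0.25 ajar. Stiff hinge (0.12 N m): stays where left. Bed clear from about 1.2.
- guard_handle (a point): Middle of the guard's handle: black round level bar, 12 mm thick, 80 mm long, 45 mm in front of the panel, 205 mm above the bench (15 mm below the guard's top). It turns with the door: x points square into the panel, y along the bar to the hinge. It lies 130 mm from the hinge axis along the door and 45 mm out in front of it.
- guard_hinge (a point): A point on the guard's upright hinge axis, at handle height.
- support (a joint): Fold-up stock support right of the saw: blue U frame with a roller across its end, hinged low on a foot. 0 = folded flat, pointing right (-y of the saw); grows (rad) as the roller swings up and over towards the saw; upright 1.57, stop 1.85. Only its weight (0.42 kg) holds it: let go before upright it falls back to 0, past upright it falls onto the stop and stays up alone.
- support_roller (a point): Centre of the support's free-turning steel roller, 22 mm thick, 168 mm long, axis along the saw's x, between blue side plates with 36 mm round ends. Folded it lies 30 mm above the bench and can be pinched across from above; it swings on an 82 mm radius about the hinge. Raised it stands at y = -163 mm of the saw_bed frame, its top level with the deck.
- support_hinge (a point): Middle of the support's hinge axis (parallel to the saw's x), 30 mm above the bench.
- scrap_in (a point): Scrap bin: fixed red open box 130 (x) by 120 mm (y) outside, 60 mm high, 4 mm walls, in front of the saw. The point is the centre of its inner floor; x and y along its sides.
- bearers: Two timber bearers lying on the bench, fixed, 16 mm high, 40 mm wide and 280 mm long, 180 mm apart, carrying the stock in four places 64 mm apart; upright steel pins (10 mm thick, 30 mm high) between the places. Origin on the bench midway between the bearers; x along the stock, y along the bearers.
- tube1_center (a point): Square steel tube, bare metal, 300 mm long, 20 x 20 mm section, about 0.26 kg, at the start lying level on the two timber bearers (it may be absent). The point is its centre (10 mm above whatever it lies on); its x axis runs along its length, either end may go first.
- tube2_center (a point): Square steel tube, bare metal, 300 mm long, 20 x 20 mm section, about 0.26 kg, at the start lying level on the two timber bearers (it may be absent). The point is its centre (10 mm above whatever it lies on); its x axis runs along its length, either end may go first.
- tube3_center (a point): Square steel tube, bare metal, 300 mm long, 20 x 20 mm section, about 0.26 kg, at the start lying level on the two timber bearers (it may be absent). The point is its centre (10 mm above whatever it lies on); its x axis runs along its length, either end may go first.
- offcut1_center (a point): Offcut: a 50 mm long stub of the same 20 x 20 mm square steel tube, at the start lying on the saw's deck between front jaw and fence. The point is its centre, 10 mm above the deck; its x axis runs along its length.
- offcut2_center (a point): Offcut: a 50 mm long stub of the same 20 x 20 mm square steel tube, at the start lying on the saw's deck between front jaw and fence. The point is its centre, 10 mm above the deck; its x axis runs along its length.
- flatbar: Bystander: flat steel bar 300 x 30 x 8 mm, lying on the bearers among the tubes; not part of the job. Origin under its centre, x along its length.
- oil: Bystander: white oil bottle, 60 mm across, 170 mm tall; origin under its centre.
- tape: Bystander: tape measure, 70 x 40 x 65 mm; origin under its centre.
- wrench: Bystander: wrench lying on the bench.
- chipbrush: Bystander: hand brush lying on the bench left of the saw.

How it is judged:
On the way, in this order (a step that is already met when the one before it is completed fails the run):
1. the guard is open (more than 1.2 rad) and the stock support stands up past centre (value of joint guard above 1.2 rad and value of joint support above 1.78 rad), for 0.3 s.
2. the offcuts are in the scrap bin and every tube lies across the saw's bed and the raised support (x of tube1_center in the frame of saw_bed between -0.075 and 0.075 m and y of tube1_center in the frame of saw_bed between -0.114 and -0.022 m and z of tube1_center in the frame of saw_bed between 0.004 and 0.016 m and angle between tube1_center's own x axis and vertical between 1.53 and 1.61 rad and angle between the x axis of each of tube1_center, tube2_center, tube3_center and the y axis of saw_bed, either way round below 0.1 rad and x of tube2_center in the frame of saw_bed between -0.075 and 0.075 m and y of tube2_center in the frame of saw_bed between -0.114 and -0.022 m and z of tube2_center in the frame of saw_bed between 0.004 and 0.016 m and angle between tube2_center's own x axis and vertical between 1.53 and 1.61 rad and x of tube3_center in the frame of saw_bed between -0.075 and 0.075 m and y of tube3_center in the frame of saw_bed between -0.114 and -0.022 m and z of tube3_center in the frame of saw_bed between 0.004 and 0.016 m and angle between tube3_center's own x axis and vertical between 1.53 and 1.61 rad and x of offcut1_center in the frame of scrap_in between -0.062 and 0.062 m and y of offcut1_center in the frame of scrap_in between -0.057 and 0.057 m and z of each of offcut1_center, offcut2_center in the frame of scrap_in below 0.045 m and x of offcut2_center in the frame of scrap_in between -0.062 and 0.062 m and y of offcut2_center in the frame of scrap_in between -0.057 and 0.057 m and value of joint support above 1.78 rad), for 0.3 s.
3. the guard is shut again (value of joint guard below 0.05 rad), for 0.2 s.
At the end, for the whole second after the job is handed in: Tubes level on deck and roller (centre 4-16 mm above the deck, tilt under 0.04 rad), between jaw and fence, within 0.1 rad of square, centre at bed y -114..-22 mm (end past the slot); offcuts inside the bin; support over 1.78 rad; guard under 0.05 rad (all of step 2 and value of joint guard below 0.05 rad); the robot touches nothing.
It fails at once if the flat bar is shifted (more than 60 mm) (distance of flatbar from where it was at the start of the episode above 0.06 m).
It fails at once if another thing on the bench is pushed away (more than 60 mm) (distance of any of oil, tape, wrench, chipbrush from where it was at the start of the episode above 0.06 m).
Of tube1, tube2, tube3 only 2 to 3 are there at a start; the rules pass over those that are not, and their reading is None.
At some moment in a run one of tube1, tube2, tube3 may be knocked a few centimetres aside while the robot is not near it.
Once in a run the grip may slacken for a moment while it holds something.
It also fails if it takes over 208 s, if anything falls off the work surface, if the arm or the gripper's body presses on something with over 40 N, if the wrist force passes 120 N, or if a joint passes its speed limit or range.

## Robot

A 6-joint arm with a two-finger parallel gripper is mounted at the origin on the work surface. World frame = base frame: x ahead of the robot, y to its left, z up, the work surface at z = 0. Lengths are in m, angles in rad, forces in N, time in s.
With the tool pointing down it reaches from about 0.225 to 0.875 m from the base axis. Payload 3.4 kg.
Tool frame: the origin (TCP) lies at the very end of the fingers, on their centre line; the grasp point (between the pads) lies 19 mm behind it; z points along the fingers, y is the direction in which the jaws open and shut (so a half turn about z gives the same grasp; the last joint's range is limited). The gripper opens to 85 mm and grips with 20 to 120 N. Pads are 22 mm wide; open, the fingers measure 114 mm over their backs; the gripper's body (76 mm by 85 mm) begins 54 mm behind the grasp point. The pads swing forward as they close: fully open they stand 13 mm farther back than shut.
Start: joints at [-1.344, 0.276, 1.505, -0, 1.361, -0.121], TCP at [0.196, -0.541, 0.231] pointing down, gripper open.
Joint ranges: [-2.89, 2.89], [-0.75, 2.08], [0.22, 2.7], [-1.18, 4.32], [0.11, 2.71], [-2.7, 2.7]. Speed limits (rad/s): [2.57, 2.57, 3.14, 3.14, 3.14, 3.14].

## Interface

Orientations are given as a unit quaternion [w, x, y, z].
In Python, from rig import get_state, get_image, calibration, sign_off gives the robot as it stands. The module is installed in compiled form; this text tells all that it offers.
- The arm moves only by the tool drive_tool, never from a script. Its argument "targets" is one flat list of numbers, 7 for each row, row after row: the turn, a rotation vector about the tool's x, y, z in degrees, then the shift along the tool's x, y, z in mm, then the opening, from 0 (shut) to 1 (fully open). In form: [wx, wy, wz, tx, ty, tz, fingers, wx, wy, wz, tx, ty, tz, fingers, ...]. A call has 1 to 12 rows; each row shifts and turns the commanded pose from where the row before left it, along the tool's axes as they then stand; what a row does not reach is not made up. A row lasts 1/8 s, in which the tool goes at most 62.5 mm and 10.7 degrees, less where a joint would pass 70% of its speed; a pose out of reach is approached as far as the arm can. A call is refused whole if a number of a shift passes 62.5 or a number of a turn 10.7, either way. A call with a gripper value outside its range is refused whole. The fingers move at their own pace and stop on an object; "grip_force" is the grip in N (left out, the last holds). Time passes only in rows, so rows that do not move let the fingers close. It gives the time, the measured TCP pose, the force and the opening at its end, in the units of the state.
- get_state(): the state, without advancing time (a new reading comes with each control period).
- get_image(name): name is "scene" or "top" or "wrist"; returns the picture (384x512x3 uint8, red, green, blue); there is no depth.
- calibration(name): a dict with "mtx" (3x3 intrinsics, pixels), "world_to_cam" (4x4, takes a point from world to camera coordinates); the wrist camera has in their place "hand_eye" (4x4, takes a point from camera to tool coordinates, whose origin is the TCP and whose axes are the flange's). Camera axes: x right, y down, z forward; pixel columns grow to the right and rows downward; lengths in m; the calibration is good to about 2 mm. The wrist camera is an equidistant fisheye: a pixel r from the principal point sees the ray r / f radians off the axis. A picture is of the moment at which its call begins: read the wrist's pose just before it. calibration takes no time and is no camera call.
- sign_off(): hands the job in, once; it reports no verdict.
The state is a dict: "clock": time; "qpos": joint angles; "qd": joint speeds; "effort": joint torques, N m; "position": TCP position; "ee_rot": TCP orientation; "contact_force": force on the tool from outside, world axes, zero at the start; "moment": the same for the moment, N m; "width": finger opening in m.
Only numpy, scipy, OpenCV 4.12 (cv2) and the standard library are available. Lean on these libraries where they do the work, as an engineer would, in place of code of your own. Each camera call takes 0.05 s, during which the arm holds its last target.

## Working session

There is one attempt and no reset: what is moved stays moved. The work goes in short steps, Python scripts to look and compute and a tool call to move; the robot and the scene stay as the last step left them, time stands still between calls to the robot, and variables do not carry over. Pictures are saved under pics/ and viewed, and the job is handed in when it is done.

Besides the shell and the picture viewer there is one more tool, called after ">>>" as name(argument=value, ...), one argument or row to a line, values as JSON. drive_tool: Moves the arm, as the interface text tells. Its arguments: {"type":"object","properties":{"targets":{"type":"array"},"grip_force":{"type":"number"}},"required":["targets"]}

```bash
mkdir -p pics
cat > h.py <<'E'
import numpy as np,cv2
from rig import get_state,get_image,calibration,sign_off
from scipy.spatial.transform import Rotation as R
def save(n,f,crop=None,s=1):
    im=get_image(n)
    cv2.imwrite('pics/raw_'+f+'.png',im[:,:,::-1])
    if crop: im=im[crop[1]:crop[3],crop[0]:crop[2]]
    im=cv2.resize(im,None,fx=s,fy=s,interpolation=cv2.INTER_CUBIC)
    cv2.imwrite('pics/'+f+'.png',im[:,:,::-1])
def proj(n,P):
    c=calibration(n);M=np.array(c['world_to_cam']);K=np.array(c['mtx'])
    P=np.atleast_2d(P);q=P@M[:3,:3].T+M[:3,3];u=q@K.T
    return u[:,:2]/u[:,2:]
def back(n,uv,z):
    c=calibration(n);M=np.array(c['world_to_cam']);K=np.array(c['mtx'])
    uv=np.atleast_2d(uv);d=np.c_[uv,np.ones(len(uv))]@np.linalg.inv(K).T@M[:3,:3]
    o=-M[:3,:3].T@M[:3,3]
    return o+d*((z-o[2])/d[:,2])[:,None]
def pose():
    s=get_state();q=s['ee_rot'];return np.array(s['position']),R.from_quat([q[1],q[2],q[3],q[0]])
E
python3 - <<'E'
from h import *
print(get_state())
for n in('scene','top','wrist'):
    print(n,calibration(n)); save(n,n+'0',s=1.5)
E
```

```text
{'clock': 0.0, 'qpos': array([-1.34400578e+00,  2.76588345e-01,  1.50617252e+00, -2.40100432e-05,
        1.36071056e+00, -1.20976796e-01]), 'qd': array([-8.05498957e-04,  8.48907345e-04, -3.51497015e-04,  5.85595644e-04,
        4.79339771e-04, -5.47232897e-05]), 'effort': array([-5.62869027e-04, -4.16766143e+01, -2.45806217e+01, -1.45249705e-04,
        1.09855982e-02, -5.89239718e-06]), 'position': array([ 0.19583364, -0.5400344 ,  0.23042782]), 'ee_rot': array([-9.37450240e-04,  9.84919417e-01,  1.73011153e-01, -6.13990522e-05]), 'contact_force': array([-1.43765552,  0.64059176,  0.29965837]), 'moment': array([ 0.03386537, -0.01035197,  0.02249665]), 'width': 0.08512724905927886}
scene {'mtx': array([[484.44837117,   0.        , 262.8489759 ],
       [  0.        , 484.44837117, 193.01385041],
       [  0.        ,   0.        ,   1.        ]]), 'world_to_cam': array([[-0.74129507,  0.67117542, -0.00227472,  0.40491079],
       [ 0.56440266,  0.62152618, -0.54328154, -0.27860675],
       [-0.36322342, -0.40401579, -0.83954749,  1.76635831],
       [ 0.        ,  0.        ,  0.  
[... 275 characters left out ...]
[-0.99806828,  0.02263587, -0.057856  ,  0.57611668],
       [ 0.05795128,  0.00357542, -0.99831301,  1.44324027],
       [ 0.        ,  0.        ,  0.        ,  1.        ]])}
wrist {'mtx': array([[297.31863964,   0.        , 255.07021354],
       [  0.        , 297.31863964, 190.35642878],
       [  0.        ,   0.        ,   1.        ]]), 'hand_eye': array([[-1.27804800e-04, -9.62958154e-01, -2.69650843e-01,
         6.89753261e-02],
       [ 9.99999982e-01, -8.52145398e-05, -1.69651839e-04,
         4.47678101e-04],
       [ 1.40389449e-04, -2.69650860e-01,  9.62958148e-01,
        -1.43710897e-01],
       [ 0.00000000e+00,  0.00000000e+00,  0.00000000e+00,
         1.00000000e+00]])}
```

View pics/top0.png

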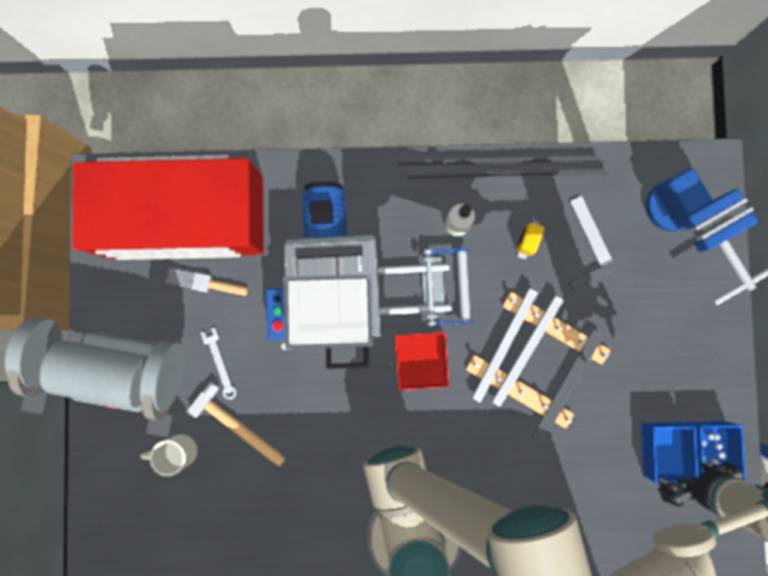

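View pics/scene0.png

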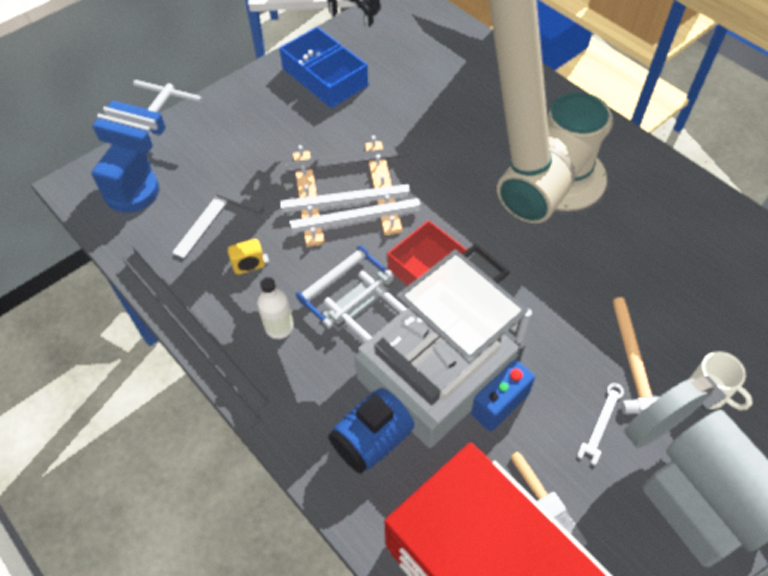

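View pics/wrist0.png

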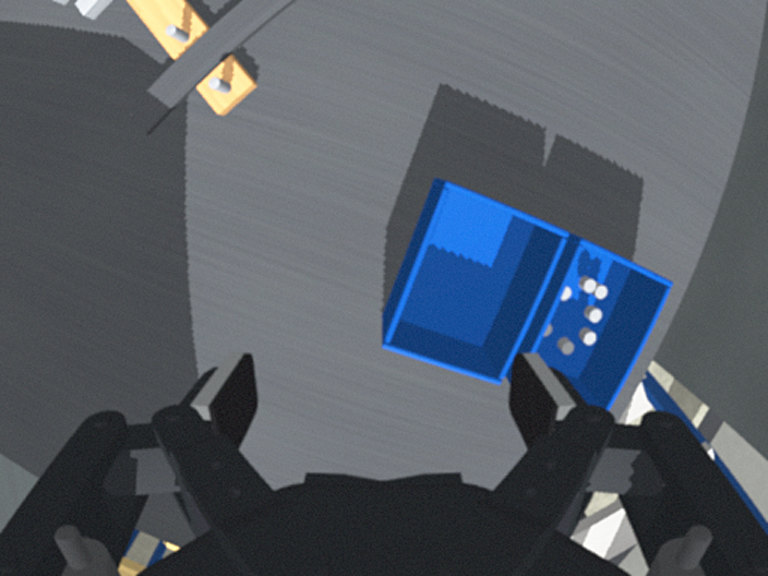

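Run:
```python
from h import *
im=cv2.imread('pics/raw_top0.png');cv2.imwrite('pics/t1.png',cv2.resize(im[110:290,170:420],None,fx=3.2,fy=3.2,interpolation=cv2.INTER_CUBIC))
im=cv2.imread('pics/raw_scene0.png');cv2.imwrite('pics/s1.png',cv2.resize(im[80:300,180:370],None,fx=2.7,fy=2.7,interpolation=cv2.INTER_CUBIC))
```

```text
(no output)
```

View pics/t1.png

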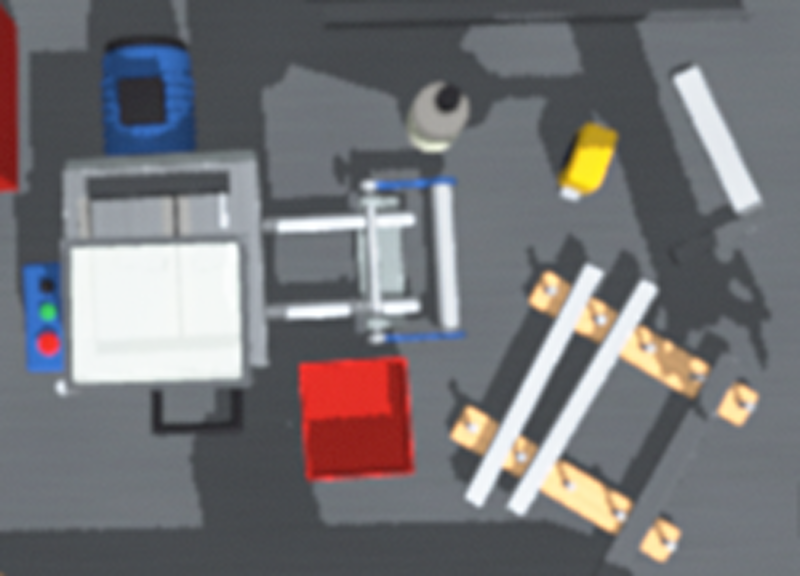

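View pics/s1.png

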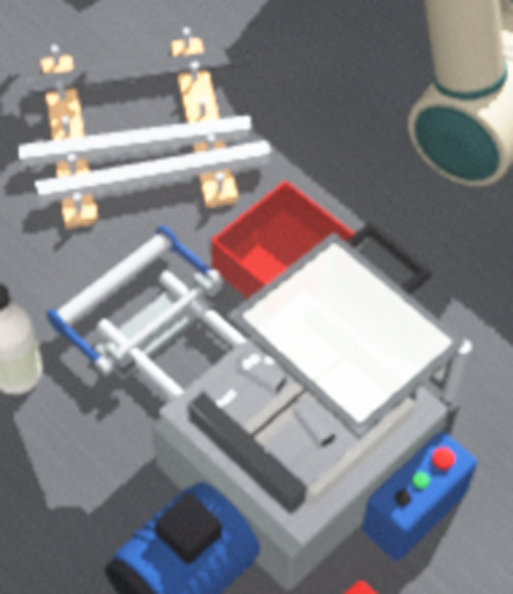

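```bash
cat >> h.py <<'E'
def sawT(p,P):
    P=np.atleast_2d(P);c,s=np.cos(p[2]),np.sin(p[2])
    return np.c_[p[0]+c*P[:,0]-s*P[:,1],p[1]+s*P[:,0]+c*P[:,1],P[:,2]+.12]
E
python3 - <<'E'
from h import *
from scipy.optimize import least_squares
T=lambda x,y:(170+x/3.2,110+y/3.2)
S=lambda x,y:(180+x/2.7,80+y/2.7)
obs=[('top',(.11,-.06,0),T(258,150)),('top',(.11,.15,0),T(62,163)),('top',(-.11,-.06,0),T(267,367)),
('scene',(.11,.15,0),S(290,540)),('scene',(.11,-.06,0),S(158,412)),('scene',(-.11,.15,0),S(455,410)),
('top',(.084,-.2676,-.09),T(443,185)),('top',(-.084,-.2676,-.09),T(451,328))]
f=lambda p:np.concatenate([(proj(n,sawT(p,P))-uv).ravel() for n,P,uv in obs])
r=least_squares(f,[.6,.1,0]);print(r.x,f(r.x).reshape(-1,2).round(1))
p=r.x
print('hinge ball',back('top',T(62,387),.2))
for z,pts in((.22,[(70,245),(240,240),(244,383),(72,387)]),(.205,[(155,430),(240,425)]),(.06,[(300,362),(405,357),(413,472),(308,480)]),(.036,[(595,265),(652,283),(475,503),(518,512)])):
    w=back('top',[T(*a) for a in pts],z);c,s=np.cos(p[2]),np.sin(p[2])
    l=(w[:,:2]-p[:2])@np.array([[c,-s],[s,c]])
    print(z,w.round(4).tolist(),'saw',l.round(3).tolist())
E
```

```text
[0.60145825 0.13519462 0.01493927] [[-0.4  2. ]
 [ 0.   0.2]
 [-0.9 -2. ]
 [ 2.2  1. ]
 [-1.  -2.3]
 [-3.7 -0.5]
 [-0.9 -0.2]
 [-1.3  0.9]]
hinge ball [[0.47043916 0.27542231 0.2       ]]
0.22 [[0.6115, 0.2621, 0.22], [0.6126, 0.0929, 0.22], [0.4707, 0.0918, 0.22], [0.4706, 0.2619, 0.22]] saw [[0.012, 0.127], [0.011, -0.042], [-0.131, -0.041], [-0.129, 0.129]]
0.205 [[0.4257, 0.1822, 0.205], [0.4287, 0.0972, 0.205]] saw [[-0.175, 0.05], [-0.173, -0.035]]
0.06 [[0.4899, 0.0347, 0.06], [0.4928, -0.0825, 0.06], [0.3653, -0.0878, 0.06], [0.3591, 0.0289, 0.06]] saw [[-0.113, -0.099], [-0.112, -0.216], [-0.239, -0.219], [-0.244, -0.103]]
0.036 [[0.5924, -0.3036, 0.036], [0.5705, -0.3675, 0.036], [0.327, -0.1588, 0.036], [0.3159, -0.2069, 0.036]] saw [[-0.016, -0.439], [-0.039, -0.502], [-0.279, -0.29], [-0.291, -0.338]]
```

```bash
cat >> h.py <<'E'
def down(yaw):
    return R.from_matrix(np.array([[np.cos(yaw),np.sin(yaw),0],[np.sin(yaw),-np.cos(yaw),0],[0,0,-1]]))
def plan(way,start=None,rd=1,show=True):
    """way: list of (pos,yaw,n,grip). simulate rounding and accumulate"""
    p,r=start if start else pose()
    p=np.array(p,float)
    for pos,yaw,n,g in way:
        pos=np.array(pos,float);p0=p.copy();rows=[]
        r1=down(yaw);
        w=(r.inv()*r1).as_rotvec();r0=r
        for k in range(1,n+1):
            tp=p0+(pos-p0)*k/n; tr=r0*R.from_rotvec(w*k/n)
            dt=np.round(r.inv().apply(tp-p)*1000,rd); dw=np.round((r.inv()*tr).as_rotvec()*57.29578,rd)
            p=p+r.apply(dt/1000); r=r*R.from_rotvec(dw/57.29578)
            rows+=list(dw)+list(dt)+[g]
        if show: print(n,'rows->',[ (int(x) if x==int(x) else float(x)) for x in np.round(rows,3)+0.0], p.round(4))
    return p,r
def st():
    s=get_state();p,r=pose();X=r.as_matrix()
    print('t',round(s['clock'],2),'p',p.round(4),'yaw',round(np.arctan2(X[1,0],X[0,0]),4),'z',X[:,2].round(3),'w',round(s['width'],4),'F',np.round(s['contact_force'],1),'q6',round(s['qpos'][5],2))
E
python3 - <<'E'
from h import *
st()
plan([((.33,-.27,.40),.9,7,1),((.47,0,.40),np.pi/2,7,1)],rd=0)
E
```

```text
t 0.15 p [ 0.1959 -0.5402  0.2306] yaw 0.3478 z [-0.     0.001 -1.   ] w 0.0853 F [-0.5  0.2 -0.5] q6 -0.12
7 rows-> [0, 0, -5, 31, -30, -24, 1, 0, 0, -4, 34, -27, -24, 1, 0, 0, -5, 35, -24, -24, 1, 0, 0, -4, 38, -22, -25, 1, 0, 0, -5, 39, -18, -24, 1, 0, 0, -4, 40, -16, -24, 1, 0, 0, -5, 41, -12, -24, 1] [ 0.3299 -0.2702  0.4   ]
7 rows-> [0, 0, -5, 43, -8, 0, 1, 0, 0, -6, 43, -4, 0, 1, 0, 0, -5, 44, 0, 0, 1, 0, 0, -6, 43, 4, 0, 1, 0, 0, -5, 42, 8, 0, 1, 0, 0, -6, 42, 13, 0, 1, 0, 0, -5, 40, 16, 0, 1] [ 4.698e-01 -3.000e-04  4.003e-01]
```

>>> drive_tool(
  targets=[0, 0, -5, 31, -30, -24, 1, 0, 0, -4, 34, -27, -24, 1, 0, 0, -5, 35, -24, -24, 1, 0, 0, -4, 38, -22, -25, 1, 0, 0, -5, 39, -18, -24, 1, 0, 0, -4, 40, -16, -24, 1, 0, 0, -5, 41, -12, -24, 1],
)

```text
clock: 1.02
position: [0.3302, -0.2688, 0.4009]
ee_rot: [-0.0, 0.899, 0.439, 0.0]
contact_force: [0.8, -0.0, -0.2]
width: 0.0851
```

>>> drive_tool(
  targets=[0, 0, -5, 43, -8, 0, 0.45, 0, 0, -6, 43, -4, 0, 0.45, 0, 0, -5, 44, 0, 0, 0.45, 0, 0, -6, 43, 4, 0, 0.45, 0, 0, -5, 42, 8, 0, 0.45, 0, 0, -6, 42, 13, 0, 0.45, 0, 0, -5, 40, 16, 0, 0.45, 0, 0, 0, 0, 0, 0, 0.45],
)

```text
clock: 2.02
position: [0.4705, 0.0018, 0.3996]
ee_rot: [-0.001, 0.706, 0.708, -0.0]
contact_force: [0.2, -0.8, 0.0]
width: 0.0383
```

Run:
```python
from h import *
st()
save('wrist','w1',s=1.5)
```

```text
t 2.02 p [0.4705 0.0018 0.3996] yaw 1.574 z [-0.001  0.001 -1.   ] w 0.0383 F [ 0.2 -0.8  0. ] q6 -0.15
```

View pics/w1.png

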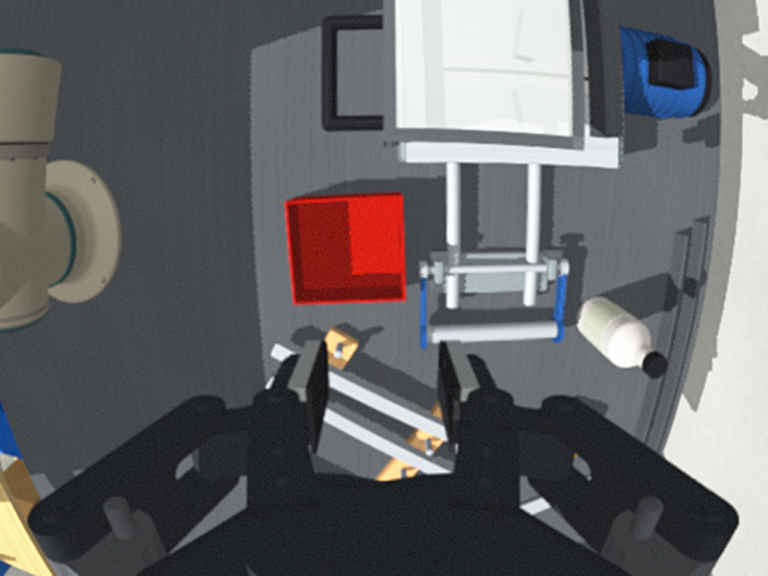

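```bash
cat >> h.py <<'E'
def wback(uv,z,pr=None):
    c=calibration('wrist');K=np.array(c['mtx']);H=np.array(c['hand_eye']);p,r=pr if pr else pose()
    uv=np.atleast_2d(uv);d=(uv-K[:2,2])/K[0,0];t=np.linalg.norm(d,axis=1)[:,None]
    ray=np.c_[d/t*np.sin(t),np.cos(t)]@H[:3,:3].T
    ray=r.apply(ray);o=p+r.apply(H[:3,3])
    return o+ray*((z-o[2])/ray[:,2])[:,None]
def wproj(P,pr=None):
    c=calibration('wrist');K=np.array(c['mtx']);H=np.array(c['hand_eye']);p,r=pr if pr else pose()
    P=np.atleast_2d(P);q=r.inv().apply(P-p);q=(q-H[:3,3])@H[:3,:3]
    t=np.arctan2(np.hypot(q[:,0],q[:,1]),q[:,2])[:,None]
    return K[:2,2]+K[0,0]*t*q[:,:2]/np.linalg.norm(q[:,:2],axis=1)[:,None]
E
python3 - <<'E'
from h import *
def W(pts,z,name): print(name,wback(np.array(pts,float)/1.5,z)[:,:2].round(4).tolist())
W([(329,24),(329,124),(383,22),(383,124)],.205,'handle')
W([(396,134),(584,139)],.22,'roof right edge corners')
W([(400,162),(620,167),(619,142)],.12,'deck right edge')
W([(429,332),(559,327)],.03,'roller axis ends')
W([(426,268),(567,265)],.03,'hinge')
W([(288,203),(402,193),(405,298),(296,305)],.06,'bin')
E
```

```text
handle [[0.4296, 0.1791], [0.4301, 0.0993], [0.4705, 0.1798], [0.4705, 0.0987]]
roof right edge corners [[0.4798, 0.0901], [0.624, 0.0943]]
deck right edge [[0.4864, 0.0702], [0.7154, 0.0773], [0.713, 0.1034]]
roller axis ends [[0.5277, -0.1351], [0.6996, -0.1311]]
hinge [[0.5216, -0.0536], [0.7009, -0.0484]]
bin [[0.3662, 0.0271], [0.491, 0.0368], [0.4956, -0.0816], [0.3701, -0.0904]]
```

Run:
```python
from h import *
s=plan([((.430,.139,.30),np.pi/2,4,.45),((.430,.139,.187),np.pi/2,4,.45)],rd=0)
# swing
h=np.array([.474,.270]);v0=np.array([.430,.139])-h
way=[];
import math
A=1.55;n=18
for k in range(1,n+1):
    a=-A*k/n;c,sn=math.cos(a),math.sin(a)
    q=h+np.array([c*v0[0]-sn*v0[1],sn*v0[0]+c*v0[1]])
    way.append(((q[0],q[1],.187),np.pi/2+a,1,0))
import io,contextlib
p,r=s;rows=[]
for w in way:
    tp=np.array(w[0]);dt=np.round(r.inv().apply(tp-p)*1000,1);dw=np.round((r.inv()*down(w[1])).as_rotvec()*57.3,1)
    p=p+r.apply(dt/1000);r=r*R.from_rotvec(dw/57.3);rows.append((dw+0.,dt+0.,p.round(3)))
for x in rows:print(*[a.tolist() for a in x])
```

```text
4 rows-> [0, 0, 0, 35, -10, 25, 0.45, 0, 0, 0, 34, -10, 25, 0.45, 0, 0, 0, 35, -10, 25, 0.45, 0, 0, 0, 35, -10, 25, 0.45] [0.4296 0.1393 0.2997]
4 rows-> [0, 0, 0, 0, 0, 28, 0.45, 0, 0, 0, 0, 0, 28, 0.45, 0, 0, 0, 0, 0, 29, 0.45, 0, 0, 0, 0, 1, 28, 0.45] [0.4304 0.1393 0.1867]
[-0.1, 0.0, 5.0] [4.0, -11.5, -0.2] [0.419, 0.143, 0.187]
[0.0, 0.0, 4.9] [4.3, -11.1, 0.0] [0.408, 0.149, 0.187]
[0.0, 0.0, 5.0] [4.2, -11.1, -0.1] [0.398, 0.155, 0.187]
[0.0, 0.0, 4.9] [4.3, -11.1, 0.0] [0.388, 0.162, 0.187]
[0.0, 0.0, 4.9] [4.3, -11.1, 0.0] [0.379, 0.169, 0.187]
[0.0, 0.0, 5.0] [4.2, -11.1, 0.0] [0.371, 0.178, 0.187]
[0.0, 0.0, 4.9] [4.3, -11.1, 0.0] [0.364, 0.187, 0.187]
[0.0, 0.0, 4.9] [4.3, -11.1, 0.0] [0.357, 0.197, 0.187]
[0.0, 0.0, 5.0] [4.2, -11.1, 0.0] [0.351, 0.207, 0.187]
[0.0, 0.0, 4.9] [4.3, -11.2, 0.0] [0.346, 0.218, 0.187]
[0.0, 0.0, 4.9] [4.3, -11.1, 0.0] [0.342, 0.229, 0.187]
[0.0, 0.0, 5.0] [4.2, -11.1, 0.0] [0.339, 0.241, 0.187]
[0.0, 0.0, 4.9] [4.3, -11.1, 0.0] [0.337, 0.252, 0.187]
[0.0, 0.0, 4.9] [4.3, -11.1, 0.0] [0.336, 0.264, 0.187]
[0.0, 0.0, 5.0] [4.2, -11.1, 0.0] [0.336, 0.276, 0.187]
[0.0, 0.0, 4.9] [4.3, -11.1, 0.0] [0.337, 0.288, 0.187]
[0.0, 0.0, 4.9] [4.3, -11.1, 0.0] [0.339, 0.3, 0.187]
[0.0, 0.0, 5.0] [4.3, -11.1, 0.0] [0.342, 0.311, 0.187]
```

>>> drive_tool(
  targets=[0, 0, 0, 35, -10, 25, 0.45, 0, 0, 0, 34, -10, 25, 0.45, 0, 0, 0, 35, -10, 25, 0.45, 0, 0, 0, 35, -10, 25, 0.45, 0, 0, 0, 0, 0, 0, 0.45],
)

```text
clock: 2.7
position: [0.4277, 0.1388, 0.2985]
ee_rot: [-0.001, 0.707, 0.707, -0.002]
contact_force: [-0.2, -0.2, 0.1]
width: 0.0386
```

Run:
```python
from h import *
st()
save('wrist','w2',s=1.5)
print(wproj([[.43,.099,.205],[.43,.179,.205],[.43,.139,.205]])*1.5)
```

```text
t 2.7 p [0.4277 0.1388 0.2985] yaw 1.571 z [-0.005 -0.001 -1.   ] w 0.0386 F [-0.2 -0.2  0.1] q6 0.16
[[383.05878145 351.66505532]
 [382.9471529  213.83461137]
 [383.0085812  285.72096548]]
```

View pics/w2.png

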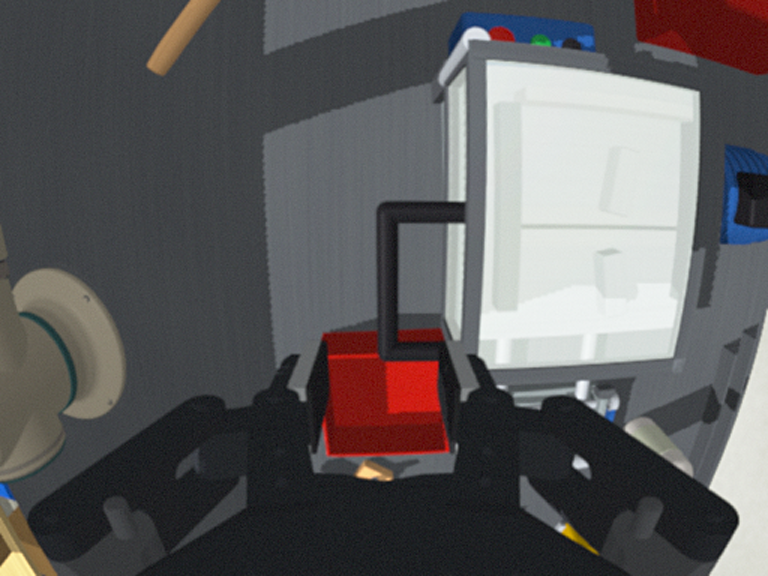

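>>> drive_tool(
  targets=[0, 0, 0, 0, 3, 28, 0.45, 0, 0, 0, 0, 0, 28, 0.45, 0, 0, 0, 0, 0, 28, 0.45, 0, 0, 0, 0, 0, 28, 0.45, 0, 0, 0, 0, 0, 0, 0, 0, 0, 0, 0, 0, 0, 0, 0, 0, 0, 0, 0, 0, 0, 0, 0, 0, 0, 0, 0, 0],
  grip_force=60,
)

```text
clock: 3.75
position: [0.4326, 0.1371, 0.1889]
ee_rot: [0.001, 0.707, 0.707, -0.001]
contact_force: [-3.0, -5.4, -2.1]
width: 0.0101
```

>>> drive_tool(
  targets=[0, 0, 4.9, 4.2, -11.1, 0, 0, 0, 0, 4.9, 4.3, -11.1, 0, 0, 0, 0, 5, 4.2, -11.1, 0, 0, 0, 0, 4.9, 4.3, -11.1, 0, 0, 0, 0, 4.9, 4.3, -11.1, 0, 0, 0, 0, 5, 4.2, -11.1, 0, 0],
)

```text
clock: 4.5
position: [0.3709, 0.1752, 0.1889]
ee_rot: [0.001, 0.865, 0.502, -0.003]
contact_force: [-7.5, -7.5, 3.6]
width: 0.0096
```

Run:
```python
from h import *
st()
save('wrist','w3',s=1.2)
```

```text
t 4.5 p [0.3709 0.1752 0.1889] yaw 1.0513 z [-0.005 -0.005 -1.   ] w 0.0096 F [-7.5 -7.5  3.6] q6 0.8
```

View pics/w3.png

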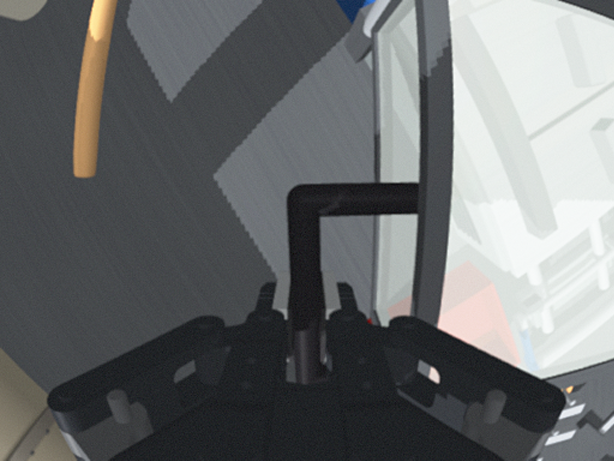

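Working well: the door follows the grip. Continue.

>>> drive_tool(
  targets=[0, 0, 4.9, 4.3, -11.1, 0, 0, 0, 0, 4.9, 4.3, -11.1, 0, 0, 0, 0, 5, 4.2, -11.1, 0, 0, 0, 0, 4.9, 4.3, -11.1, 0, 0, 0, 0, 4.9, 4.3, -11.1, 0, 0, 0, 0, 5, 4.2, -11.1, 0, 0],
)

```text
clock: 5.3
position: [0.3363, 0.2393, 0.1888]
ee_rot: [-0.0, 0.965, 0.264, -0.005]
contact_force: [-13.2, -3.3, 6.7]
width: 0.0098
```

>>> drive_tool(
  targets=[0, 0, 4.9, 4.3, -11.1, 0, 0, 0, 0, 4.9, 4.3, -11.1, 0, 0, 0, 0, 5, 4.2, -11.1, 0, 0, 0, 0, 4.9, 4.3, -11.1, 0, 0, 0, 0, 4.9, 4.3, -11.1, 0, 0, 0, 0, 0, 0, 0, 0, 0.4, 0, 0, 0, 0, 0, 0, 0.4],
)

```text
clock: 6.18
position: [0.3436, 0.3001, 0.1895]
ee_rot: [-0.001, 0.999, 0.054, 0.002]
contact_force: [-0.1, 0.6, -0.3]
width: 0.0343
```

Run:
```python
from h import *
st()
save('top','t3',(150,80,420,300),2.9)
```

```text
t 6.17 p [0.3436 0.3001 0.1895] yaw 0.1073 z [ 0.004  0.002 -1.   ] w 0.0343 F [-0.1  0.6 -0.3] q6 2.03
```

View pics/t3.png

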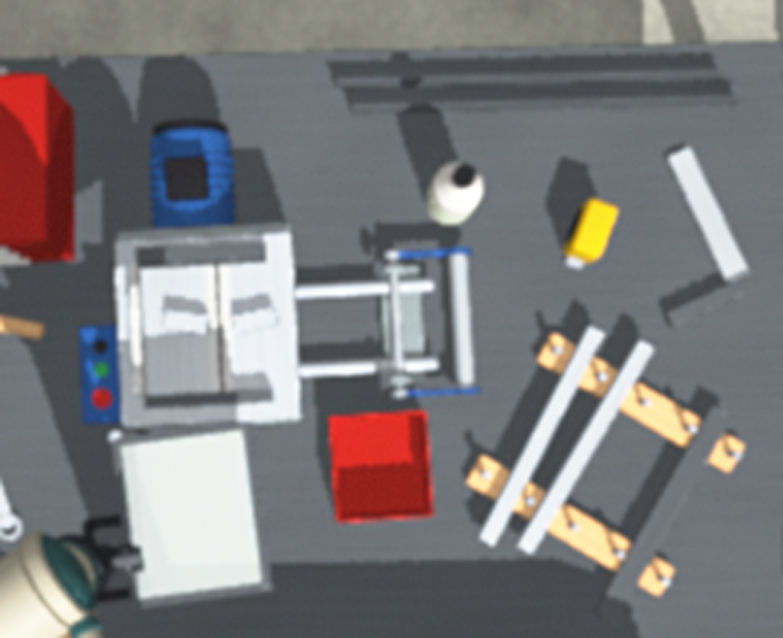

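Run:
```python
from h import *
plan([((.343,.300,.34),.1073,3,.6),((.54,.03,.40),0.027,8,.6)],rd=0)
```

```text
3 rows-> [0, 0, 0, 0, 0, -50, 0.6, 0, 0, 0, 0, 0, -50, 0.6, 0, 0, 0, 0, 0, -51, 0.6] [0.3429 0.2996 0.3403]
8 rows-> [0, 0, 1, 21, 36, -7, 0.6, 0, 0, 0, 21, 36, -8, 0.6, 0, 0, 1, 22, 36, -7, 0.6, 0, 0, 0, 22, 35, -8, 0.6, 0, 0, 1, 22, 35, -7, 0.6, 0, 0, 0, 23, 35, -8, 0.6, 0, 0, 1, 23, 35, -7, 0.6, 0, 0, 1, 23, 35, -8, 0.6] [0.5397 0.0299 0.4004]
```

>>> drive_tool(
  targets=[0, 0, 0, 0, 0, -50, 0.4, 0, 0, 0, 0, 0, -50, 0.6, 0, 0, 0, 0, 0, -51, 0.6, 0, 0, 1, 21, 36, -7, 0.6, 0, 0, 0, 21, 36, -8, 0.6, 0, 0, 1, 22, 36, -7, 0.6, 0, 0, 0, 22, 35, -8, 0.6, 0, 0, 1, 22, 35, -7, 0.6, 0, 0, 0, 23, 35, -8, 0.6, 0, 0, 1, 23, 35, -7, 0.6, 0, 0, 1, 23, 35, -8, 0.6, 0, 0, 0, 0, 0, 0, 0.6],
)

```text
clock: 7.72
position: [0.5413, 0.0268, 0.3994]
ee_rot: [0.001, 1.0, 0.008, 0.001]
contact_force: [0.2, 0.7, -0.2]
width: 0.0508
```

Run:
```python
from h import *
st()
save('wrist','w4',s=1.5)
p=(.603,.134,.027)
for P in [(-.11,-.06,0),(.11,-.06,0),(.11,.15,0),(-.11,.15,0),(.084,-.2676,-.09),(-.084,-.2676,-.09)]: print(P,(wproj(sawT(p,P))*1.5).round(1))
```

```text
t 7.72 p [0.5413 0.0268 0.3994] yaw 0.0152 z [ 0.002 -0.001 -1.   ] w 0.0508 F [ 0.2  0.7 -0.2] q6 1.48
(-0.11, -0.06, 0) [[338.3 281.1]]
(0.11, -0.06, 0) [[333.6  55.1]]
(0.11, 0.15, 0) [[135.9  79. ]]
(-0.11, 0.15, 0) [[148.8 283.4]]
(0.084, -0.2676, -0.09) [[521.5  99. ]]
(-0.084, -0.2676, -0.09) [[518.8 239.2]]
```

View pics/w4.png

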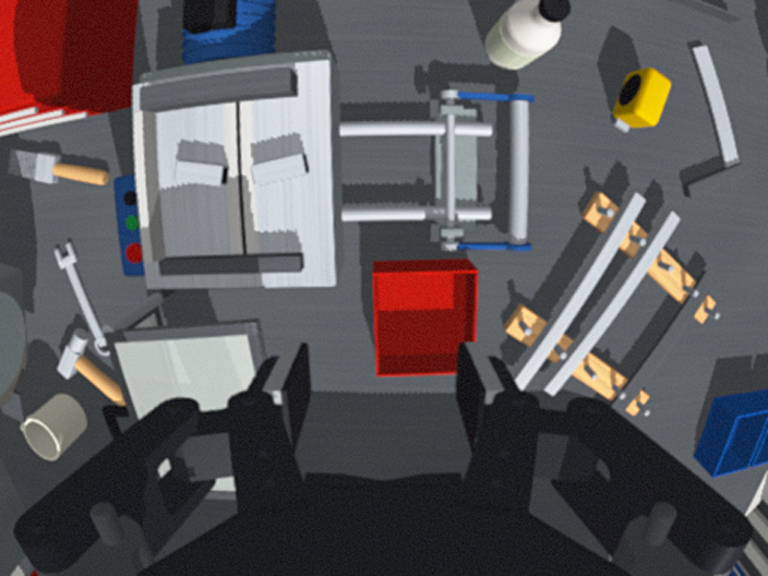

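Run:
```python
from h import *
im=cv2.imread('pics/raw_w4.png');cv2.imwrite('pics/w4z.png',cv2.resize(im[30:200,80:240],None,fx=3.5,fy=3.5,interpolation=cv2.INTER_CUBIC))
im=cv2.imread('pics/raw_w4.png');cv2.imwrite('pics/w4y.png',cv2.resize(im[30:280,220:500],None,fx=2.4,fy=2.4,interpolation=cv2.INTER_CUBIC))
```

```text
(no output)
```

View pics/w4z.png

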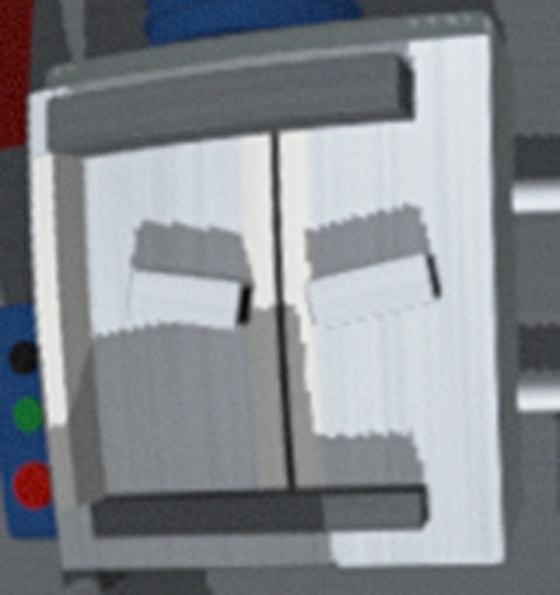

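View pics/w4y.png

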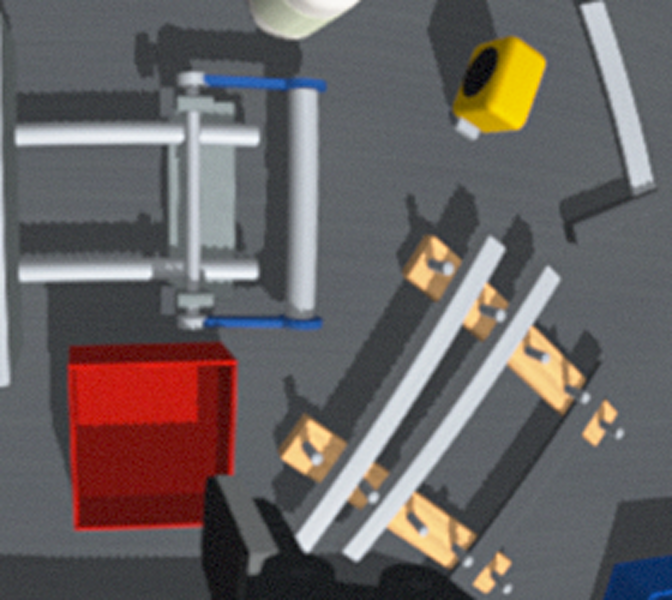

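Run:
```python
from h import *
from scipy.optimize import least_squares
Z=lambda x,y:np.array((80+x/3.5,30+y/3.5)); Y=lambda x,y:np.array((220+x/2.4,30+y/2.4))
obs=[((.11,-.06,0),Z(490,38)),((.11,.15,0),Z(30,93)),((-.11,-.06,0),Z(503,563)),((.075,.03,0),Z(274,133)),((.075,-.03,0),Z(410,118)),
((.084,-.2676,-.09),Y(303,88)),((-.084,-.2676,-.09),Y(302,314))]
f=lambda p:np.concatenate([(wproj(sawT(p,P))-uv).ravel() for P,uv in obs])
r=least_squares(f,[.603,.134,.027],loss='soft_l1');p=r.x;print(p,f(p).reshape(-1,2).round(1).tolist())
np.save('saw.npy',p)
def L(w):
    c,s=np.cos(p[2]),np.sin(p[2]);return (w[:,:2]-p[:2])@np.array([[c,-s],[s,c]])
for nm,q,z in (('A',[(133,268),(242,280),(238,328),(128,315)],.14),('B',[(308,285),(427,253),(436,297),(318,325)],.14)):
    w=wback([Z(*a) for a in q],z);print(nm,w.round(4)[:,:2].tolist(),'c',w.mean(0).round(4),'saw',L(w).mean(0).round(4), 'ang',np.arctan2(*(w[1]-w[0])[[1,0]]),np.arctan2(*(w[2]-w[3])[[1,0]]))
for nm,q,z in (('bin',[(70,362),(232,360),(232,475),(76,527)],.06),('roller',[(303,88),(302,314)],.03),('t1',[(498,243),(303,543)],.036),('t2',[(552,274),(352,557)],.036)):
    w=wback([Y(*a) for a in q],z);print(nm,w.round(4)[:,:2].tolist(),'c',w.mean(0).round(4),np.arctan2(*(w[1]-w[0])[[1,0]]),np.linalg.norm(w[0]-w[1]))
```

```text
[0.59811403 0.13702844 0.03573209] [[-0.5, -1.2], [-0.2, 0.2], [0.4, -0.7], [0.4, 0.1], [1.8, 0.8], [-0.7, 0.5], [-1.3, -0.1]]
A [[0.6181, 0.2264], [0.6104, 0.1772], [0.5911, 0.1794], [0.5987, 0.2294]] c [0.6046 0.2031 0.14  ] saw [0.0088 0.0658] ang -1.7256320115414894 -1.7213658251899446
B [[0.6073, 0.1492], [0.6186, 0.1011], [0.6014, 0.0975], [0.5912, 0.1453]] c [0.6046 0.1233 0.14  ] saw [ 0.006 -0.014] ang -1.3392852561364923 -1.3616967665099575
bin [[0.4904, 0.0372], [0.494, -0.0771], [0.4063, -0.0841], [0.3625, 0.0313]] c [ 0.4383 -0.0232  0.06  ] -1.5391690282044899 0.11431889408273424
roller [[0.6927, -0.1286], [0.5237, -0.1359]] c [ 0.6082 -0.1323  0.03  ] -3.098499540916457 0.16911645878182663
t1 [[0.5901, -0.3004], [0.3343, -0.1568]] c [ 0.4622 -0.2286  0.036 ] 2.629939957923992 0.29337672298930134
t2 [[0.5696, -0.3604], [0.3188, -0.204]] c [ 0.4442 -0.2822  0.036 ] 2.583810666641835 0.2955535603984123
```

Run:
```python
from h import *
st()
plan([((.608,-.132,.13),.036,7,.6),((.608,-.132,.012),.036,5,.6)],rd=0)
import math
a0=0;py=pz=0
rows=[]
for k in range(1,15):
    a=1.82*k/14;y=.082*(1-math.cos(a))*1e3;z=82*math.sin(a)
    ty,tz=round(-y-py),round(-z-pz);py+=ty;pz+=tz;rows+=[0,0,0,0,ty,tz,0]
print(rows,py,pz)
```

```text
t 7.78 p [0.54   0.0282 0.3993] yaw 0.0169 z [ 0.001  0.    -1.   ] w 0.0513 F [-0.2 -0.5  0.1] q6 1.48
7 rows-> [0, 0, 0, 9, 23, 38, 0.6, 0, 0, 0, 10, 23, 39, 0.6, 0, 0, 0, 9, 23, 38, 0.6, 0, 0, -1, 9, 23, 39, 0.6, 0, 0, 0, 9, 23, 38, 0.6, 0, 0, 0, 9, 24, 39, 0.6, 0, 0, 0, 9, 23, 38, 0.6] [ 0.6081 -0.1321  0.1303]
5 rows-> [0, 0, 0, 0, 0, 24, 0.6, 0, 0, 0, 0, 0, 23, 0.6, 0, 0, 0, 0, 0, 24, 0.6, 0, 0, 0, 0, 0, 24, 0.6, 0, 0, 0, 0, 0, 23, 0.6] [ 0.6082 -0.1321  0.0123]
[0, 0, 0, 0, -1, -11, 0, 0, 0, 0, 0, -2, -10, 0, 0, 0, 0, 0, -3, -10, 0, 0, 0, 0, 0, -5, -10, 0, 0, 0, 0, 0, -6, -9, 0, 0, 0, 0, 0, -7, -8, 0, 0, 0, 0, 0, -8, -7, 0, 0, 0, 0, 0, -8, -6, 0, 0, 0, 0, 0, -10, -5, 0, 0, 0, 0, 0, -10, -3, 0, 0, 0, 0, 0, -10, -2, 0, 0, 0, 0, 0, -11, -1, 0, 0, 0, 0, 0, -11, 1, 0, 0, 0, 0, 0, -10, 2, 0] -102 -79
```

>>> drive_tool(
  targets=[0, 0, 0, 9, 23, 38, 0.6, 0, 0, 0, 10, 23, 39, 0.6, 0, 0, 0, 9, 23, 38, 0.6, 0, 0, -1, 9, 23, 39, 0.6, 0, 0, 0, 9, 23, 38, 0.6, 0, 0, 0, 9, 24, 39, 0.6, 0, 0, 0, 9, 23, 38, 0.6, 0, 0, 0, 0, 0, 0, 0.6],
)

```text
clock: 8.78
position: [0.6056, -0.1303, 0.1272]
ee_rot: [-0.001, 1.0, 0.018, -0.003]
contact_force: [0.1, -0.3, 1.1]
width: 0.0512
```

Run:
```python
from h import *
st()
save('wrist','w5',s=1.2)
print(wproj([[.608,-.132,.03],[.605,-.05,.03]])*1.2)
```

```text
t 8.78 p [ 0.6056 -0.1303  0.1272] yaw 0.0362 z [-0.006  0.002 -1.   ] w 0.0512 F [ 0.1 -0.3  1.1] q6 1.21
[[309.26395334 227.62098695]
 [196.82707935 227.59409198]]
```

View pics/w5.png

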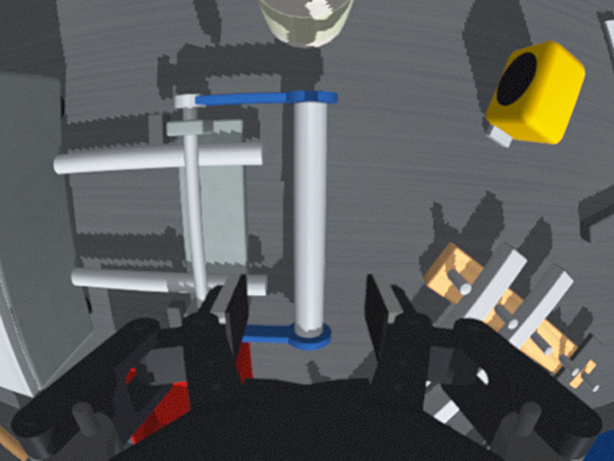

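>>> drive_tool(
  targets=[0, 0, 0, 0, 0, 24, 0.6, 0, 0, 0, 0, 0, 23, 0.6, 0, 0, 0, 0, 0, 24, 0.6, 0, 0, 0, 0, 0, 23, 0.6, 0, 0, 0, 0, 0, 21, 0.6, 0, 0, 0, 0, 0, 0, 0, 0, 0, 0, 0, 0, 0, 0, 0, 0, 0, 0, 0, 0, 0, 0, 0, 0, 0, 0, 0, 0],
  grip_force=80,
)

```text
clock: 9.95
position: [0.6082, -0.132, 0.0175]
ee_rot: [0.002, 1.0, 0.019, 0.001]
contact_force: [-1.7, -4.6, 1.2]
width: 0.0193
```

>>> drive_tool(
  targets=[0, 0, 0, 0, -1, -11, 0, 0, 0, 0, 0, -2, -10, 0, 0, 0, 0, 0, -3, -10, 0, 0, 0, 0, 0, -5, -10, 0, 0, 0, 0, 0, -6, -9, 0, 0, 0, 0, 0, -7, -8, 0, 0, 0, 0, 0, -8, -7, 0],
)

```text
clock: 10.82
position: [0.6072, -0.0997, 0.0828]
ee_rot: [0.002, 1.0, 0.019, 0.002]
contact_force: [-0.9, -3.4, 1.6]
width: 0.019
```

Run:
```python
from h import *
st()
save('wrist','w6',s=1.2)
```

```text
t 10.82 p [ 0.6072 -0.0997  0.0828] yaw 0.0375 z [ 0.003 -0.003 -1.   ] w 0.019 F [-0.9 -3.4  1.6] q6 1.26
```

View pics/w6.png

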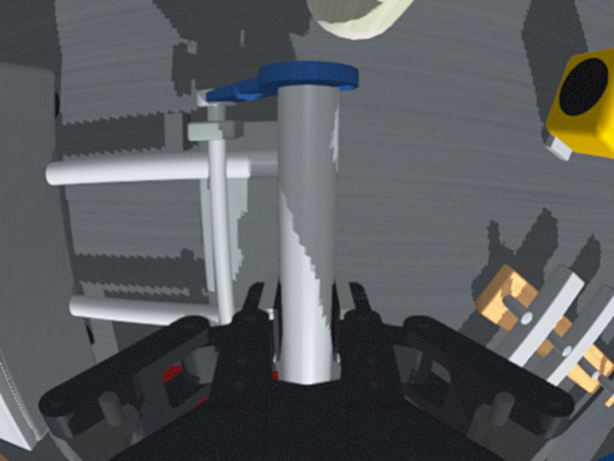

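The support rises with the roller. Finish the arc, then release and rise.

>>> drive_tool(
  targets=[0, 0, 0, 0, -8, -6, 0, 0, 0, 0, 0, -10, -5, 0, 0, 0, 0, 0, -10, -3, 0, 0, 0, 0, 0, -10, -2, 0, 0, 0, 0, 0, -11, -1, 0, 0, 0, 0, 0, -11, 1, 0, 0, 0, 0, 0, -10, 2, 0, 0, 0, 0, 0, -2, 1, 0, 0, 0, 0, 0, 0, 0, 0],
)

```text
clock: 12.0
position: [0.605, -0.0274, 0.0962]
ee_rot: [0.002, 1.0, 0.019, 0.002]
contact_force: [-2.1, -5.6, 12.3]
width: 0.0197
```

Run:
```python
from h import *
st()
save('wrist','w7',s=1.2)
```

```text
t 12.0 p [ 0.605  -0.0274  0.0962] yaw 0.0383 z [ 0.004 -0.003 -1.   ] w 0.0197 F [-2.1 -5.6 12.3] q6 1.37
```

View pics/w7.png

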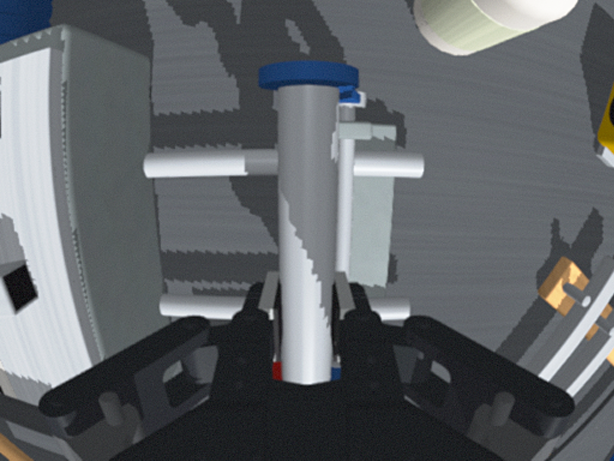

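Run:
```python
from h import *
st()
plan([((.605,-.027,.096),.038,1,.65),((.605,-.027,.246),.038,4,.65),((.57,.08,.33),1.79,12,.65)],rd=0)
```

```text
t 12.05 p [ 0.605  -0.0274  0.0962] yaw 0.038 z [ 0.004 -0.003 -1.   ] w 0.0194 F [-2.5 -6.  12.2] q6 1.37
1 rows-> [0, 0, 0, 0, 0, 0, 0.65] [ 0.605  -0.0274  0.0962]
4 rows-> [0, 0, 0, 0, 0, -37, 0.65, 0, 0, 0, 0, 0, -38, 0.65, 0, 0, 0, 0, 0, -37, 0.65, 0, 0, 0, 1, 0, -38, 0.65] [ 0.6053 -0.027   0.2462]
12 rows-> [0, 0, -8, -3, -9, -7, 0.65, 0, 0, -9, -1, -9, -7, 0.65, 0, 0, -8, 0, -10, -7, 0.65, 0, 0, -8, 2, -9, -7, 0.65, 0, 0, -9, 2, -9, -7, 0.65, 0, 0, -8, 5, -8, -7, 0.65, 0, 0, -9, 5, -8, -7, 0.65, 0, 0, -8, 6, -7, -7, 0.65, 0, 0, -8, 7, -6, -7, 0.65, 0, 0, -9, 8, -4, -7, 0.65, 0, 0, -8, 9, -4, -7, 0.65, 0, 0, -8, 9, -2, -7, 0.65] [0.5701 0.0798 0.3298]
```

>>> drive_tool(
  targets=[0, 0, 0, 0, 0, 0, 0.5, 0, 0, 0, 0, 0, 0, 0.5, 0, 0, 0, 0, 0, 0, 0.5, 0, 0, 0, 0, 0, -37, 0.5, 0, 0, 0, 0, 0, -38, 0.65, 0, 0, 0, 0, 0, -37, 0.65, 0, 0, 0, 1, 0, -38, 0.65],
)

```text
clock: 12.92
position: [0.6043, -0.0261, 0.244]
ee_rot: [-0.0, 1.0, 0.019, -0.0]
contact_force: [0.6, -0.2, -1.1]
width: 0.0557
```

>>> drive_tool(
  targets=[0, 0, -8, -3, -9, -7, 0.65, 0, 0, -9, -1, -9, -7, 0.65, 0, 0, -8, 0, -10, -7, 0.65, 0, 0, -8, 2, -9, -7, 0.65, 0, 0, -9, 2, -9, -7, 0.65, 0, 0, -8, 5, -8, -7, 0.65, 0, 0, -9, 5, -8, -7, 0.65, 0, 0, -8, 6, -7, -7, 0.65, 0, 0, -8, 7, -6, -7, 0.65, 0, 0, -9, 8, -4, -7, 0.65, 0, 0, -8, 9, -4, -7, 0.65, 0, 0, -8, 9, -2, -7, 0.65],
)

```text
clock: 14.42
position: [0.5695, 0.0808, 0.3269]
ee_rot: [-0.001, 0.627, 0.779, -0.0]
contact_force: [-0.2, 0.3, 0.4]
width: 0.0555
```

Run:
```python
from h import *
st()
save('wrist','w8',s=1.5)
print((wproj([[.6046,.2031,.14],[.6046,.1233,.14]])*1.5).round(0))
```

```text
t 14.43 p [0.5695 0.0808 0.3269] yaw 1.7874 z [-0.001  0.001 -1.   ] w 0.0555 F [-0.2  0.3  0.4] q6 -0.2
[[464. 109.]
 [439. 212.]]
```

View pics/w8.png

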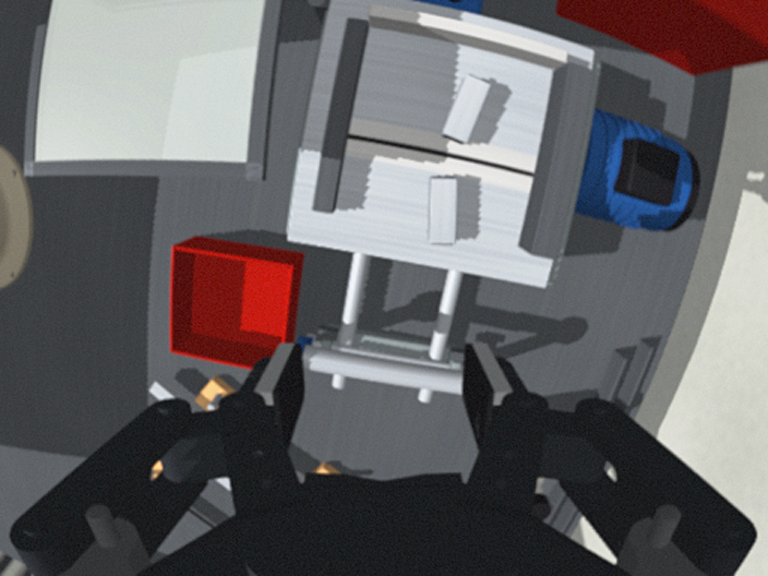

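Run:
```python
from h import *
st()
w=wback(np.array([(443,210),(468,108)])/1.5,.14);print(w)
s=plan([((.606,.124,.20),1.787,4,.65),((.606,.124,.120),1.787,3,.65)],rd=0)
plan([((.606,.124,.30),1.787,4,0),((.445,-.025,.28),1.6,6,0),((.445,-.025,.06),1.6,5,0)],start=((.606,.124,.122),down(1.787)),rd=0)
plan([((.445,-.025,.30),1.6,5,.6),((.606,.203,.30),1.418,8,.6),((.606,.203,.120),1.418,5,.6)],start=((.445,-.025,.06),down(1.6)),rd=0)
```

```text
t 14.47 p [0.5696 0.0819 0.3281] yaw 1.7911 z [ 0.     0.002 -1.   ] w 0.0554 F [0.3 1.  0.7] q6 -0.2
[[0.60713882 0.12528851 0.14      ]
 [0.60768657 0.20486166 0.14      ]]
4 rows-> [0, 0, 0, 8, 11, 32, 0.65, 0, 0, 0, 8, 11, 32, 0.65, 0, 0, 0, 9, 11, 32, 0.65, 0, 0, 0, 8, 12, 32, 0.65] [0.6064 0.1242 0.2002]
3 rows-> [0, 0, 0, 0, 0, 27, 0.65, 0, 0, 0, 0, 0, 26, 0.65, 0, 0, 0, 0, 0, 27, 0.65] [0.6064 0.1243 0.1202]
4 rows-> [0, 0, 0, 0, 0, -44, 0, 0, 0, 0, 0, 0, -45, 0, 0, 0, 0, 0, 0, -44, 0, 0, 0, 0, 0, 0, -45, 0] [0.606 0.124 0.3  ]
6 rows-> [0, 0, 2, -18, -32, 3, 0, 0, 0, 2, -20, -30, 4, 0, 0, 0, 1, -21, -31, 3, 0, 0, 0, 2, -21, -29, 3, 0, 0, 0, 2, -22, -29, 4, 0, 0, 0, 2, -23, -29, 3, 0] [ 0.4446 -0.0247  0.28  ]
5 rows-> [0, 0, 0, 0, 0, 44, 0, 0, 0, 0, 0, 0, 44, 0, 0, 0, 0, 0, 0, 44, 0, 0, 0, 0, 0, 0, 44, 0, 0, 0, 0, 0, 0, 44, 0] [ 0.4446 -0.0247  0.06  ]
5 rows-> [0, 0, 0, 0, 0, -48, 0.6, 0, 0, 0, 0, 0, -48, 0.6, 0, 0, 0, 0, 0, -48, 0.6, 0, 0, 0, 0, 0, -48, 0.6, 0, 0, 0, 0, 0, -48, 0.6] [ 0.445 -0.025  0.3  ]
8 rows-> [0, 0, 1, 28, 21, 0, 0.6, 0, 0, 2, 28, 20, 0, 0.6, 0, 0, 1, 29, 20, 0, 0.6, 0, 0, 1, 29, 19, 0, 0.6, 0, 0, 2, 30, 18, 0, 0.6, 0, 0, 1, 30, 18, 0, 0.6, 0, 0, 1, 31, 16, 0, 0.6, 0, 0, 1, 31, 17, 0, 0.6] [0.6062 0.2033 0.3   ]
5 rows-> [0, 0, 0, 0, 0, 36, 0.6, 0, 0, 0, 0, 0, 36, 0.6, 0, 0, 0, 0, 0, 36, 0.6, 0, 0, 0, 0, 0, 36, 0.6, 0, 0, 0, 0, 0, 36, 0.6] [0.6062 0.2033 0.12  ]
```

>>> drive_tool(
  targets=[0, 0, 0, 8, 11, 32, 0.65, 0, 0, 0, 8, 11, 32, 0.65, 0, 0, 0, 9, 11, 32, 0.65, 0, 0, 0, 8, 12, 32, 0.65, 0, 0, 0, 0, 0, 27, 0.65, 0, 0, 0, 0, 0, 26, 0.65, 0, 0, 0, 0, 0, 24, 0.65, 0, 0, 0, 0, 0, 0, 0, 0, 0, 0, 0, 0, 0, 0, 0, 0, 0, 0, 0, 0, 0, 0, 0, 0, 0, 0, 0, 0],
  grip_force=60,
)

```text
clock: 15.85
position: [0.6073, 0.1218, 0.1231]
ee_rot: [0.001, 0.629, 0.778, 0.0]
contact_force: [-0.1, 0.2, -0.7]
width: 0.0185
```

>>> drive_tool(
  targets=[0, 0, 0, 0, 0, -10, 0, 0, 0, 0, 0, 0, -40, 0, 0, 0, 0, 0, 0, -45, 0, 0, 0, 0, 0, 0, -45, 0, 0, 0, 0, 0, 0, -38, 0],
)

```text
clock: 16.48
position: [0.6071, 0.1218, 0.3033]
ee_rot: [0.001, 0.628, 0.778, 0.001]
contact_force: [-0.3, -0.4, -2.2]
width: 0.0188
```

Run:
```python
from h import *
st()
save('wrist','w9',s=1.2)
```

```text
t 16.48 p [0.6071 0.1218 0.3033] yaw 1.7824 z [ 0.003  0.    -1.   ] w 0.0188 F [-0.3 -0.4 -2.2] q6 -0.13
```

View pics/w9.png

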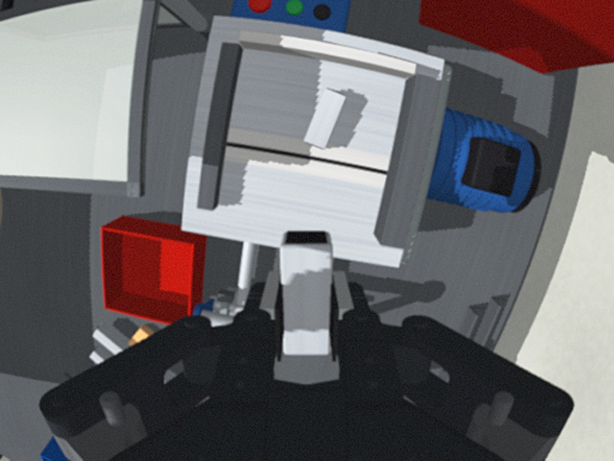

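>>> drive_tool(
  targets=[0, 0, 2, -18, -32, 3, 0, 0, 0, 2, -20, -30, 4, 0, 0, 0, 1, -21, -31, 3, 0, 0, 0, 2, -21, -29, 3, 0, 0, 0, 2, -22, -29, 4, 0, 0, 0, 2, -23, -29, 3, 0, 0, 0, 0, 0, 0, 44, 0, 0, 0, 0, 0, 0, 44, 0, 0, 0, 0, 0, 0, 44, 0, 0, 0, 0, 0, 0, 44, 0, 0, 0, 0, 0, 0, 44, 0, 0, 0, 0, 0, 0, 0, 0],
)

```text
clock: 18.02
position: [0.4424, -0.0257, 0.0585]
ee_rot: [-0.003, 0.7, 0.714, -0.002]
contact_force: [0.3, 0.3, -0.4]
width: 0.0182
```

Run:
```python
from h import *
st()
save('wrist','w10',s=1.2)
```

```text
t 18.02 p [ 0.4424 -0.0257  0.0585] yaw 1.5903 z [-0.006  0.001 -1.   ] w 0.0182 F [ 0.3  0.3 -0.4] q6 -0.23
```

View pics/w10.png

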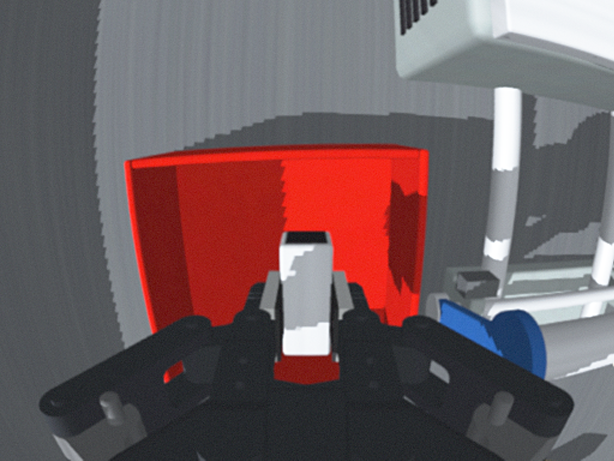

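>>> drive_tool(
  targets=[0, 0, 0, 0, 0, 20, 0, 0, 0, 0, 0, 0, 0, 0.4, 0, 0, 0, 0, 0, 0, 0.4, 0, 0, 0, 0, 0, -20, 0.4, 0, 0, 0, 0, 0, -60, 0.6, 0, 0, 0, 0, 0, -60, 0.6, 0, 0, 0, 0, 0, -60, 0.6, 0, 0, 0, 0, 0, -60, 0.6],
)

```text
clock: 19.08
position: [0.4446, -0.0261, 0.3042]
ee_rot: [0.002, 0.7, 0.714, 0.001]
contact_force: [0.9, 0.2, 0.5]
width: 0.051
```

>>> drive_tool(
  targets=[0, 0, 1, 28, 21, 0, 0.65, 0, 0, 2, 28, 20, 0, 0.65, 0, 0, 1, 29, 20, 0, 0.65, 0, 0, 1, 29, 19, 0, 0.65, 0, 0, 2, 30, 18, 0, 0.65, 0, 0, 1, 30, 18, 0, 0.65, 0, 0, 1, 31, 16, 0, 0.65, 0, 0, 1, 31, 17, 0, 0.65, 0, 0, 0, 0, 0, 36, 0.65, 0, 0, 0, 0, 0, 36, 0.65, 0, 0, 0, 0, 0, 0, 0.65],
)

```text
clock: 20.45
position: [0.6065, 0.2003, 0.2268]
ee_rot: [-0.001, 0.76, 0.65, -0.002]
contact_force: [0.5, 0.2, 1.0]
width: 0.0557
```

Run:
```python
from h import *
st()
save('wrist','w11',s=1.2)
print(wproj([.6075,.2045,.14])*1.2)
plan([((.607,.204,.120),1.418,3,.6)],rd=0)
```

```text
t 20.45 p [0.6065 0.2003 0.2268] yaw 1.4162 z [-0.005 -0.001 -1.   ] w 0.0557 F [0.5 0.2 1. ] q6 0.36
[[303.4881354  227.29896695]]
3 rows-> [0, 0, 0, 1, 0, 36, 0.6, 0, 0, 0, 1, -1, 37, 0.6, 0, 0, 0, 1, 0, 36, 0.6] [0.6073 0.2036 0.1199]
```

View pics/w11.png

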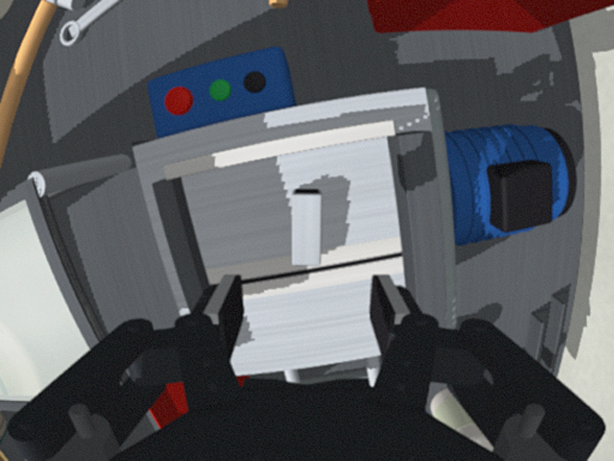

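>>> drive_tool(
  targets=[0, 0, 0, 1, 0, 36, 0.65, 0, 0, 0, 1, 0, 36, 0.65, 0, 0, 0, 1, 0, 31, 0.65, 0, 0, 0, 0, 0, 0, 0, 0, 0, 0, 0, 0, 0, 0, 0, 0, 0, 0, 0, 0, 0, 0, 0, 0, 0, 0, 0, 0, 0, 0, 0, 0, 0, -10, 0, 0, 0, 0, 0, 0, -40, 0, 0, 0, 0, 0, 0, -45, 0, 0, 0, 0, 0, 0, -45, 0, 0, 0, 0, 0, 0, -38, 0],
)

```text
clock: 22.0
position: [0.6088, 0.2035, 0.3061]
ee_rot: [0.001, 0.76, 0.65, 0.001]
contact_force: [0.0, -0.2, -0.3]
width: 0.0185
```

Run:
```python
from h import *
st()
save('wrist','w12',s=1.2)
plan([((.417,-.022,.28),1.62,8,0),((.417,-.022,.04),1.62,5,0)],rd=0)
```

```text
t 22.0 p [0.6088 0.2035 0.3061] yaw 1.4159 z [ 0.002  0.    -1.   ] w 0.0185 F [ 0.  -0.2 -0.3] q6 0.37
8 rows-> [0, 0, -1, -32, -20, 4, 0, 0, 0, -2, -31, -20, 3, 0, 0, 0, -1, -31, -21, 4, 0, 0, 0, -2, -30, -22, 3, 0, 0, 0, -1, -29, -23, 4, 0, 1, 0, -2, -29, -23, 4, 0, 0, 0, -1, -29, -24, 4, 0, 0, 0, -2, -27, -25, 4, 0] [ 0.4171 -0.0217  0.2798]
5 rows-> [0, 0, 0, 0, 0, 48, 0, 0, 0, 0, 0, 0, 48, 0, 0, 0, 0, -1, 1, 48, 0, 0, 0, 0, 0, 0, 48, 0, 0, 0, 0, 0, 0, 48, 0] [ 0.4168 -0.022   0.0398]
```

View pics/w12.png

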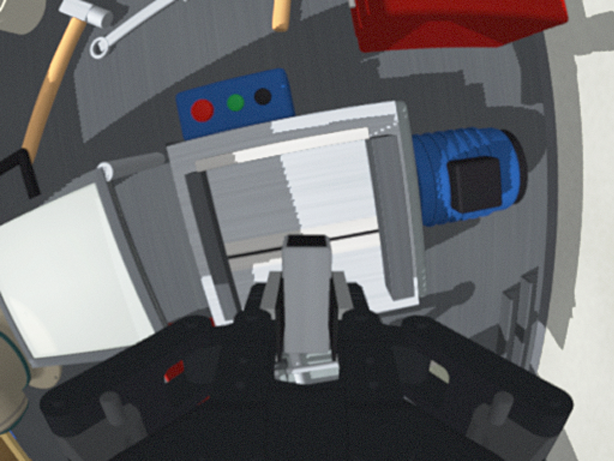

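>>> drive_tool(
  targets=[0, 0, -1, -32, -20, 4, 0, 0, 0, -2, -31, -20, 3, 0, 0, 0, -1, -31, -21, 4, 0, 0, 0, -2, -30, -22, 3, 0, 0, 0, -1, -29, -23, 4, 0, 0, 0, -2, -29, -23, 4, 0, 0, 0, -1, -29, -24, 4, 0, 0, 0, -2, -27, -25, 4, 0, 0, 0, 0, 0, 0, 40, 0, 0, 0, 0, 0, 0, 40, 0, 0, 0, 0, 0, 0, 0, 0],
)

```text
clock: 23.42
position: [0.4121, -0.0218, 0.1914]
ee_rot: [-0.003, 0.688, 0.726, -0.002]
contact_force: [-0.4, -0.3, -0.2]
width: 0.0183
```

Run:
```python
from h import *
st()
save('wrist','w13',s=1.2)
```

```text
t 23.43 p [ 0.4121 -0.0218  0.1914] yaw 1.625 z [-0.006  0.001 -1.   ] w 0.0183 F [-0.4 -0.3 -0.2] q6 -0.28
```

View pics/w13.png

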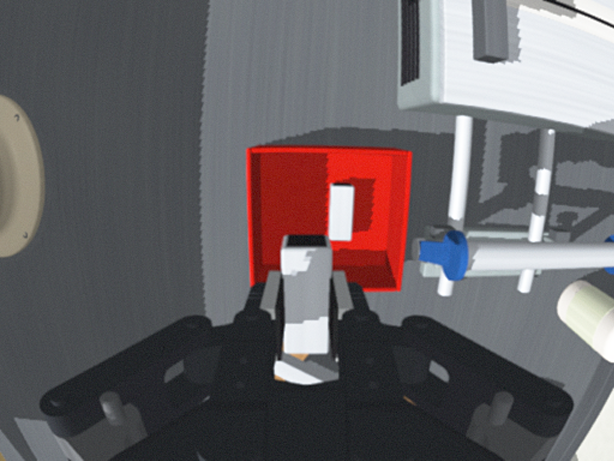

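Run:
```python
from h import *
plan([((.47,-.27,.33),2.607,8,0.7)],start=((.412,-.022,.25),down(1.625)),rd=0)
```

```text
8 rows-> [0, 0, -7, -31, 6, -10, 0.7, 0, 0, -7, -32, 1, -10, 0.7, 0, 0, -7, -32, -2, -10, 0.7, 0, 0, -7, -31, -6, -10, 0.7, 0, 0, -7, -30, -10, -10, 0.7, 0, 0, -7, -29, -13, -10, 0.7, 0, 0, -7, -27, -17, -10, 0.7, 0, 0, -7, -25, -20, -10, 0.7] [ 0.4701 -0.2698  0.33  ]
```

>>> drive_tool(
  targets=[0, 0, 0, 0, 0, 45, 0, 0, 0, 0, 0, 0, 45, 0, 0, 0, 0, 0, 0, 45, 0, 0, 0, 0, 0, 0, 0, 0, 0, 0, 0, 0, 0, 0, 0.4, 0, 0, 0, 0, 0, 0, 0.4, 0, 0, 0, 0, 0, -40, 0.4, 0, 0, 0, 0, 0, -55, 0.4, 0, 0, 0, 0, 0, -55, 0.6, 0, 0, 0, 0, 0, -50, 0.6],
)

```text
clock: 24.72
position: [0.415, -0.0223, 0.2624]
ee_rot: [0.002, 0.688, 0.726, 0.001]
contact_force: [0.5, -0.0, 0.3]
width: 0.0512
```

>>> drive_tool(
  targets=[0, 0, -7, -31, 6, -10, 0.6, 0, 0, -7, -32, 1, -10, 0.6, 0, 0, -7, -32, -2, -10, 0.6, 0, 0, -7, -31, -6, -10, 0.6, 0, 0, -7, -30, -10, -10, 0.6, 0, 0, -7, -29, -13, -10, 0.6, 0, 0, -7, -27, -17, -10, 0.6, 0, 0, -7, -25, -20, -10, 0.6, 0, 0, 0, 0, 0, 0, 0.6],
)

```text
clock: 25.85
position: [0.4735, -0.2722, 0.3403]
ee_rot: [0.002, 0.267, 0.964, -0.001]
contact_force: [-0.2, 0.3, 0.2]
width: 0.0515
```

Run:
```python
from h import *
st()
save('wrist','w14',s=1.5)
```

```text
t 25.85 p [ 0.4735 -0.2722  0.3403] yaw 2.6003 z [ 0.003 -0.003 -1.   ] w 0.0515 F [-0.2  0.3  0.2] q6 -1.68
```

View pics/w14.png

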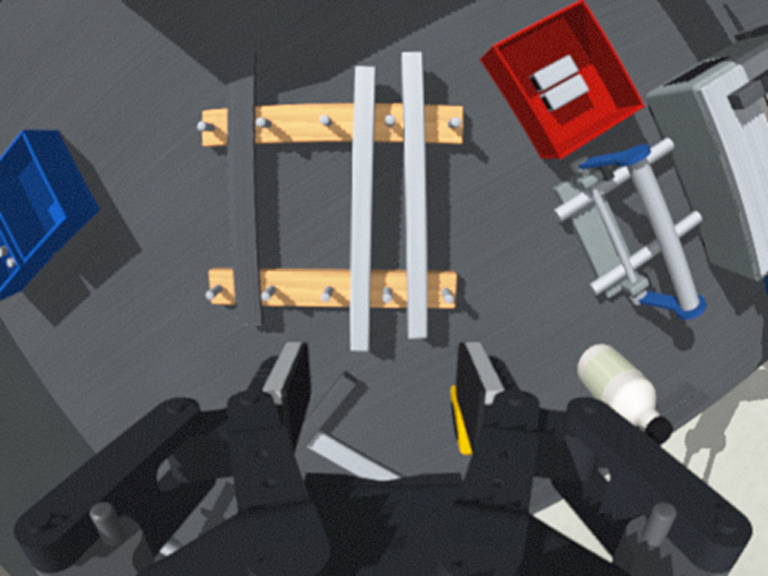

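Run:
```python
from h import *
p=np.load('saw.npy')
for n,q in(('t1',[(412,53),(417,337)]),('t2',[(365,67),(360,350)])):
    w=wback(np.array(q)/1.5,.036);print(n,w.round(4).tolist(),w.mean(0).round(4),np.arctan2(*(w[0]-w[1])[[1,0]]).round(3),np.linalg.norm(w[0]-w[1]))
print('targets',sawT(p,[(.035,-.068,.01),(-.025,-.068,.01)]))
```

```text
t1 [[0.3332, -0.1524, 0.036], [0.5921, -0.2984, 0.036]] [ 0.4626 -0.2254  0.036 ] 2.628 0.2971707610391839
t2 [[0.3222, -0.2, 0.036], [0.5733, -0.3595, 0.036]] [ 0.4477 -0.2798  0.036 ] 2.576 0.2974866373919488
targets [[0.63552095 0.0703222  0.13      ]
 [0.57555925 0.06817873 0.13      ]]
```

Run:
```python
from h import *
p=np.load('saw.npy')
t=sawT(p,[(.035,-.088,.01),(-.022,-.088,.01)]);print(t)
s=plan([((.4625,-.227,.12),2.628,5,.5),((.4625,-.227,.010),2.628,4,.5)],rd=0)
s=plan([((.4625,-.227,.28),2.628,6,0)],start=((.4625,-.227,.010),down(2.628)),rd=0)
s=plan([((t[0][0],t[0][1],.28),1.607,10,0),((t[0][0],t[0][1],.16),1.607,4,0)],start=s,rd=0)
```

```text
[[0.63623544 0.05033497 0.13      ]
 [0.57927183 0.04829867 0.13      ]]
5 rows-> [0, 0, 0, 6, 6, 44, 0.5, 0, 0, -1, 7, 7, 44, 0.5, 0, 0, 0, 6, 6, 44, 0.5, 0, 0, 0, 6, 7, 44, 0.5, 0, 0, -1, 7, 6, 44, 0.5] [ 0.462  -0.2271  0.1197]
4 rows-> [0, 0, 0, 0, 0, 27, 0.5, 0, 0, 0, 0, 0, 28, 0.5, 0, 0, 0, 0, 0, 27, 0.5, 0, 0, 0, 0, 0, 28, 0.5] [ 0.4622 -0.2272  0.0097]
6 rows-> [0, 0, 0, 0, 0, -45, 0, 0, 0, 0, 0, 0, -45, 0, 0, 0, 0, 0, 0, -45, 0, 0, 0, 0, 0, 0, -45, 0, 0, 0, 0, 0, 0, -45, 0, 0, 0, 0, 0, 0, -45, 0] [ 0.4625 -0.227   0.28  ]
10 rows-> [0, 0, 6, -2, 33, 0, 0, 0, 0, 6, 2, 32, 0, 0, 0, 0, 6, 6, 33, 0, 0, 0, 0, 5, 8, 31, 0, 0, 0, 0, 6, 12, 31, 0, 0, 0, 0, 6, 14, 29, 0, 0, 0, 0, 6, 18, 28, 0, 0, 0, 0, 6, 20, 25, 0, 0, 0, 0, 6, 23, 24, 0, 0, 0, 0, 5, 25, 21, 0, 0] [0.6366 0.0502 0.28  ]
4 rows-> [0, 0, 0, 0, 0, 30, 0, 0, 0, 0, 0, 0, 30, 0, 0, 0, 0, 0, 0, 30, 0, 0, 0, 0, 0, 0, 30, 0] [0.6366 0.0502 0.16  ]
```

>>> drive_tool(
  targets=[0, 0, 0, 6, 6, 44, 0.5, 0, 0, -1, 7, 7, 44, 0.5, 0, 0, 0, 6, 6, 44, 0.5, 0, 0, 0, 6, 7, 44, 0.5, 0, 0, -1, 7, 6, 44, 0.5, 0, 0, 0, 0, 0, 0, 0.5],
)

```text
clock: 26.65
position: [0.4585, -0.2232, 0.1163]
ee_rot: [-0.004, 0.249, 0.968, 0.001]
contact_force: [-0.2, 0.0, -0.3]
width: 0.0428
```

Run:
```python
from h import *
st()
save('wrist','w15',s=1.2)
```

```text
t 26.65 p [ 0.4585 -0.2232  0.1163] yaw 2.6382 z [-0.006  0.005 -1.   ] w 0.0428 F [-0.2  0.  -0.3] q6 -1.66
```

View pics/w15.png

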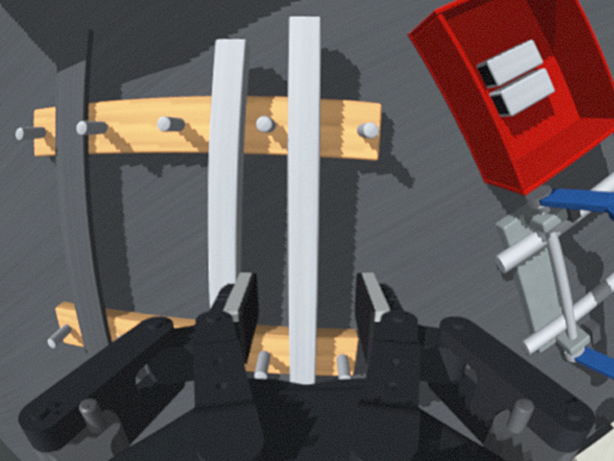

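>>> drive_tool(
  targets=[0, 0, 0, -5, 0, 27, 0.42, 0, 0, 0, 0, 0, 28, 0.42, 0, 0, 0, 0, 0, 27, 0.42, 0, 0, 0, 0, 0, 23, 0.42, 0, 0, 0, 0, 0, 0, 0, 0, 0, 0, 0, 0, 0, 0, 0, 0, 0, 0, 0, 0, 0, 0, 0, 0, 0, 0, 0, 0],
  grip_force=80,
)

```text
clock: 27.7
position: [0.4666, -0.2292, 0.0144]
ee_rot: [0.001, 0.249, 0.968, -0.0]
contact_force: [-0.4, 0.3, 2.4]
width: 0.0189
```

>>> drive_tool(
  targets=[0, 0, 0, 0, 0, -15, 0, 0, 0, 0, 0, 0, -45, 0, 0, 0, 0, 0, 0, -45, 0, 0, 0, 0, 0, 0, -55, 0, 0, 0, 0, 0, 0, -55, 0, 0, 0, 0, 0, 0, -55, 0],
)

```text
clock: 28.45
position: [0.4651, -0.2282, 0.2861]
ee_rot: [0.0, 0.249, 0.968, -0.0]
contact_force: [0.5, -0.8, -3.4]
width: 0.0187
```

Run:
```python
from h import *
st()
save('wrist','w16',s=1.2)
p=np.load('saw.npy');t=sawT(p,[(.035,-.088,.01),(-.022,-.088,.01)])
s=plan([((t[0][0],t[0][1],.28),1.607,10,0)],rd=0)
```

```text
t 28.45 p [ 0.4651 -0.2282  0.2861] yaw 2.6377 z [ 0.001 -0.001 -1.   ] w 0.0187 F [ 0.5 -0.8 -3.4] q6 -1.66
10 rows-> [0, 0, 6, -1, 33, 1, 0, 0, 0, 6, 2, 32, 2, 0, 0, 0, 6, 6, 33, 1, 0, 0, 0, 6, 9, 31, 2, 0, 0, 0, 6, 12, 30, 1, 0, 0, 0, 5, 15, 29, 1, 0, 0, 0, 6, 18, 28, 2, 0, 1, 1, 6, 21, 25, 1, 0, -1, 0, 6, 23, 23, 1, 0, 0, 0, 6, 25, 21, 2, 0] [0.6366 0.05   0.2801]
```

View pics/w16.png

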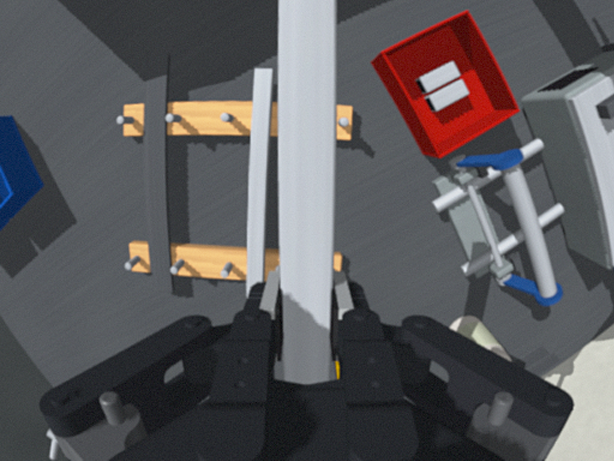

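>>> drive_tool(
  targets=[0, 0, 6, -1, 33, 1, 0, 0, 0, 6, 2, 32, 2, 0, 0, 0, 6, 6, 33, 1, 0, 0, 0, 6, 9, 31, 2, 0, 0, 0, 6, 12, 30, 1, 0, 0, 0, 5, 15, 29, 1, 0, 0, 0, 6, 18, 28, 2, 0, 0, 0, 6, 21, 25, 1, 0, 0, 0, 6, 23, 23, 1, 0, 0, 0, 6, 25, 21, 2, 0, 0, 0, 0, 0, 0, 0, 0],
)

```text
clock: 29.88
position: [0.6343, 0.0538, 0.2689]
ee_rot: [-0.0, 0.693, 0.721, 0.0]
contact_force: [0.4, 0.7, -3.1]
width: 0.0181
```

>>> drive_tool(
  targets=[0, 0, 0, 0, 0, 30, 0, 0, 0, 0, 0, 0, 30, 0, 0, 0, 0, 0, 0, 30, 0, 0, 0, 0, 0, 0, 30, 0, 0, 0, 0, 0, 0, 10, 0, 0, 0, 0, 0, 0, 0, 0],
)

```text
clock: 30.62
position: [0.6336, 0.0512, 0.1393]
ee_rot: [-0.0, 0.694, 0.72, -0.0]
contact_force: [0.8, 0.2, -2.4]
width: 0.0184
```

Run:
```python
from h import *
st()
save('wrist','w17',s=1.2)
save('scene','s17',(180,120,380,310),3)
p=np.load('saw.npy');t=sawT(p,[(.035,-.088,.01),(-.022,-.088,.01)])
s=plan([((t[0][0],t[0][1],.112),1.607,2,0)],rd=0)
```

```text
t 30.62 p [0.6336 0.0512 0.1393] yaw 1.6078 z [-0.001 -0.    -1.   ] w 0.0184 F [ 0.8  0.2 -2.4] q6 -0.07
2 rows-> [0, 0, 0, -1, 1, 14, 0, 0, 0, 0, 0, 0, 15, 0] [0.6359 0.0504 0.1118]
```

View pics/w17.png

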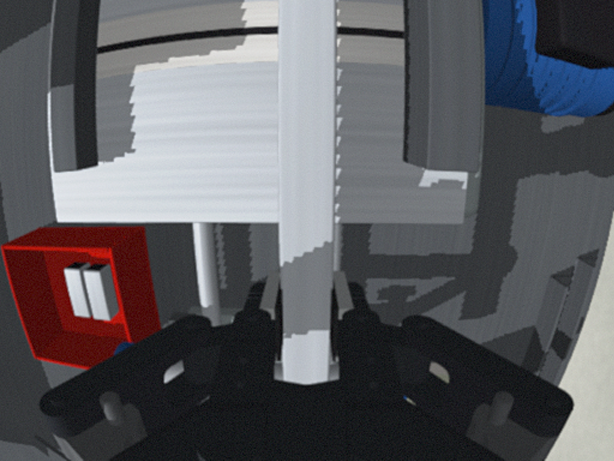

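View pics/s17.png

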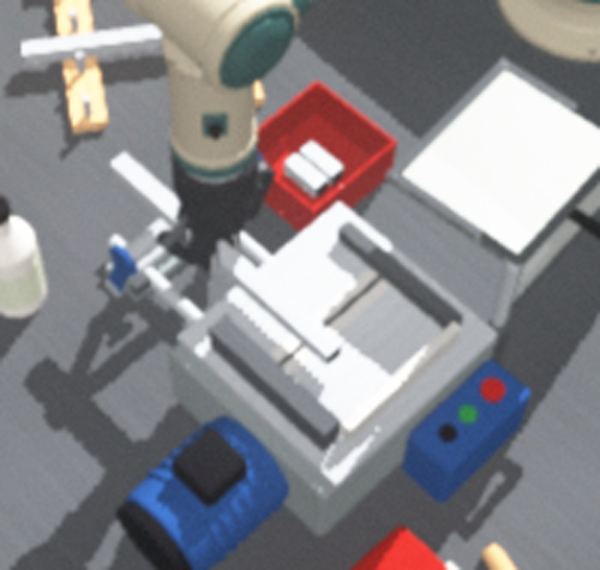

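>>> drive_tool(
  targets=[0, 0, 0, -1, 2, 12, 0, 0, 0, 0, 0, 0, 7, 0, 0, 0, 0, 0, 0, 2, 0, 0, 0, 0, 0, 0, 0, 0],
)

```text
clock: 31.22
position: [0.6359, 0.0507, 0.1184]
ee_rot: [0.0, 0.694, 0.72, -0.0]
contact_force: [-1.5, -0.7, -0.7]
width: 0.0183
```

>>> drive_tool(
  targets=[0, 0, 0, 0, 0, 0, 0.4, 0, 0, 0, 0, 0, 0, 0.4, 0, 0, 0, 0, 0, 0, 0.4, 0, 0, 0, 0, 0, -30, 0.4, 0, 0, 0, 0, 0, -40, 0.4, 0, 0, 0, 0, 0, -40, 0.4, 0, 0, 0, 0, 0, -40, 0.4],
)

```text
clock: 32.1
position: [0.636, 0.0508, 0.2697]
ee_rot: [0.0, 0.694, 0.72, 0.0]
contact_force: [0.6, -0.7, 0.4]
width: 0.0337
```

Run:
```python
from h import *
st()
save('wrist','w18',s=1.5)
plan([((.45,-.27,.33),2.58,10,0.5)],rd=0)
```

```text
t 32.1 p [0.636  0.0508 0.2697] yaw 1.608 z [ 0.001 -0.    -1.   ] w 0.0337 F [ 0.6 -0.7  0.4] q6 -0.07
10 rows-> [0, 0, -6, -31, -20, -6, 0.5, 0, 0, -5, -29, -23, -5, 0.5, 0, 0, -6, -27, -26, -6, 0.5, 0, 0, -5, -25, -28, -5, 0.5, 0, 0, -6, -21, -30, -6, 0.5, 0, 0, -5, -18, -33, -6, 0.5, 0, 0, -6, -16, -34, -5, 0.5, 0, 0, -6, -12, -35, -6, 0.5, 0, 0, -5, -8, -36, -5, 0.5, 0, 1, -6, -5, -37, -6, 0.5] [ 0.4503 -0.2703  0.3301]
```

View pics/w18.png

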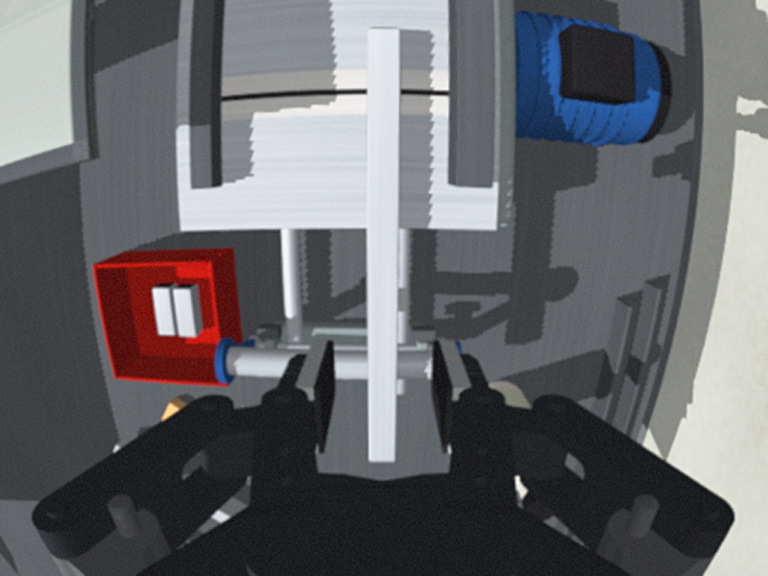

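Tube 1 lies square, its end (383,28) past the slot (row 95), resting on the roller. Now the second tube.

>>> drive_tool(
  targets=[0, 0, -6, -31, -20, -6, 0.42, 0, 0, -5, -29, -23, -5, 0.42, 0, 0, -6, -27, -26, -6, 0.42, 0, 0, -5, -25, -28, -5, 0.42, 0, 0, -6, -21, -30, -6, 0.42, 0, 0, -5, -18, -33, -6, 0.42, 0, 0, -6, -16, -34, -5, 0.42, 0, 0, -6, -12, -35, -6, 0.42, 0, 0, -5, -8, -36, -5, 0.42, 0, 0, -6, -5, -37, -6, 0.42, 0, 0, 0, 0, 0, 0, 0.42],
)

```text
clock: 33.52
position: [0.4474, -0.2724, 0.3247]
ee_rot: [0.001, 0.276, 0.961, -0.001]
contact_force: [0.3, 0.1, 0.2]
width: 0.0359
```

Run:
```python
from h import *
st()
save('wrist','w19',s=1.5)
print(wproj([[.3222,-.2,.036],[.5733,-.3595,.036]])*1.5)
```

```text
t 33.52 p [ 0.4474 -0.2724  0.3247] yaw 2.5816 z [ 0.001 -0.002 -1.   ] w 0.0359 F [0.3 0.1 0.2] q6 -1.69
[[375.26284235  85.31180364]
 [374.34195608 374.29405191]]
```

View pics/w19.png

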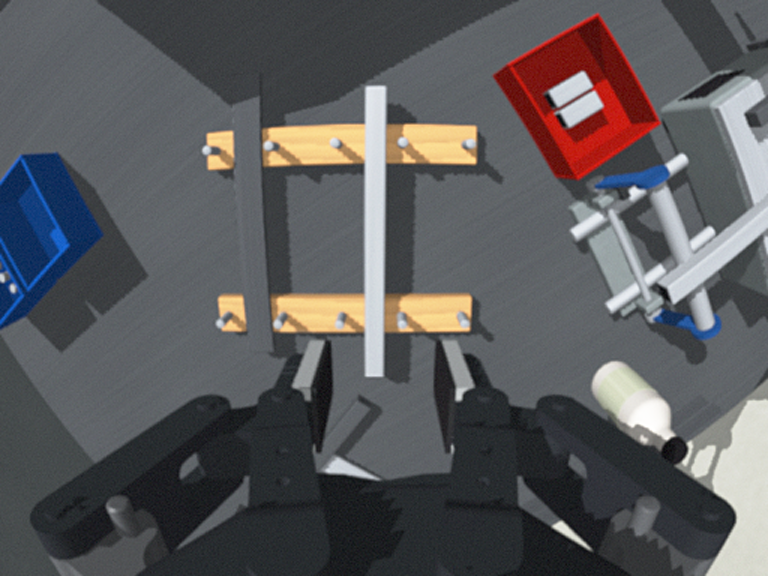

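Run:
```python
from h import *
s=plan([((.4477,-.2798,.011),2.578,8,.5)],rd=0)
s=plan([((.4477,-.2798,.285),2.578,6,0)],start=((.4477,-.2798,.014),down(2.578)),rd=0)
p=np.load('saw.npy');t=sawT(p,[(.035,-.088,.01),(-.022,-.088,.01)])
s=plan([((t[1][0],t[1][1],.275),1.607,10,0),((t[1][0],t[1][1],.141),1.607,5,0)],start=s,rd=0)
```

```text
8 rows-> [0, 0, 0, -1, -1, 39, 0.5, 0, 0, 0, 0, -1, 39, 0.5, 0, 0, 0, -1, -1, 40, 0.5, 0, 0, 0, 0, -1, 39, 0.5, 0, 0, 0, -1, -1, 39, 0.5, 0, 0, 0, 0, -1, 39, 0.5, 0, 0, 0, -1, -1, 39, 0.5, 0, 0, 0, 0, -1, 39, 0.5] [ 0.4473 -0.2799  0.0114]
6 rows-> [0, 0, 0, 0, 0, -45, 0, 0, 0, 0, 0, 0, -45, 0, 0, 0, 0, 0, 0, -46, 0, 0, 0, 0, 0, 0, -45, 0, 0, 0, 0, 0, 0, -45, 0, 0, 0, 0, 0, 0, -45, 0] [ 0.4477 -0.2798  0.285 ]
10 rows-> [0, 0, 6, 6, 35, 1, 0, 0, 0, 5, 10, 34, 1, 0, 0, 0, 6, 13, 32, 1, 0, 0, 0, 5, 17, 32, 1, 0, 0, 0, 6, 19, 30, 1, 0, 0, 0, 5, 22, 27, 1, 0, 0, 0, 6, 24, 26, 1, 0, 0, 0, 6, 27, 23, 1, 0, 0, 0, 5, 29, 20, 1, 0, 0, 0, 6, 31, 18, 1, 0] [0.5795 0.0487 0.275 ]
5 rows-> [0, 0, 0, 0, 0, 27, 0, 0, 0, 0, 0, 0, 27, 0, 0, 0, 0, 0, 0, 26, 0, 0, 0, 0, 0, 0, 27, 0, 0, 0, 0, 0, 0, 27, 0] [0.5795 0.0487 0.141 ]
```

>>> drive_tool(
  targets=[0, 0, 0, -1, -1, 39, 0.42, 0, 0, 0, 0, -1, 39, 0.42, 0, 0, 0, -1, -1, 40, 0.42, 0, 0, 0, 0, -1, 39, 0.42, 0, 0, 0, -1, -1, 39, 0.42, 0, 0, 0, 0, -1, 39, 0.42, 0, 0, 0, -1, -1, 39, 0.42, 0, 0, 0, 0, 0, 36, 0.42, 0, 0, 0, 0, 0, 0, 0, 0, 0, 0, 0, 0, 0, 0, 0, 0, 0, 0, 0, 0, 0, 0, 0, 0, 0, 0, 0, 0],
)

```text
clock: 35.08
position: [0.4486, -0.2787, 0.0154]
ee_rot: [0.001, 0.275, 0.962, -0.0]
contact_force: [0.6, -1.8, -2.9]
width: 0.0187
```

>>> drive_tool(
  targets=[0, 0, 0, 0, 0, -15, 0, 0, 0, 0, 0, 0, -45, 0, 0, 0, 0, 0, 0, -45, 0, 0, 0, 0, 0, 0, -55, 0, 0, 0, 0, 0, 0, -55, 0, 0, 0, 0, 0, 0, -55, 0],
)

```text
clock: 35.83
position: [0.4474, -0.2779, 0.2876]
ee_rot: [0.001, 0.275, 0.962, -0.0]
contact_force: [0.8, -0.9, -3.6]
width: 0.0187
```

Run:
```python
from h import *
st()
save('wrist','w20',s=1.2)
p=np.load('saw.npy');t=sawT(p,[(.035,-.088,.01),(-.022,-.088,.01)])
s=plan([((t[1][0],t[1][1],.275),1.607,10,0)],rd=0)
```

```text
t 35.83 p [ 0.4474 -0.2779  0.2876] yaw 2.5851 z [ 0.001 -0.001 -1.   ] w 0.0187 F [ 0.8 -0.9 -3.6] q6 -1.7
10 rows-> [0, 0, 6, 6, 35, 2, 0, 0, 0, 5, 10, 34, 2, 0, 0, 0, 6, 13, 32, 2, 0, 0, 0, 5, 17, 32, 2, 0, 0, 0, 6, 19, 29, 1, 0, 0, 0, 6, 22, 28, 2, 0, 0, 1, 5, 24, 25, 2, 0, 0, 0, 6, 27, 23, 3, 0, 0, 0, 5, 29, 20, 2, 0, 0, 0, 6, 31, 18, 2, 0] [0.5797 0.0483 0.2753]
```

View pics/w20.png

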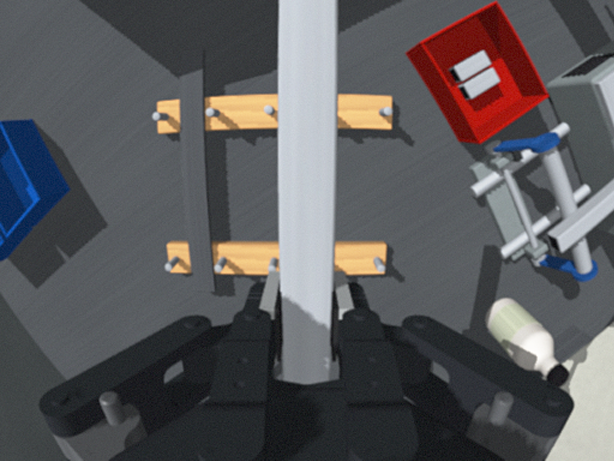

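>>> drive_tool(
  targets=[0, 0, 6, 6, 35, 2, 0, 0, 0, 5, 10, 34, 2, 0, 0, 0, 6, 13, 32, 2, 0, 0, 0, 5, 17, 32, 2, 0, 0, 0, 6, 19, 29, 1, 0, 0, 0, 6, 22, 28, 2, 0, 0, 0, 5, 24, 25, 2, 0, 0, 0, 6, 27, 23, 2, 0, 0, 0, 5, 29, 20, 1, 0, 0, 0, 6, 31, 18, 1, 0, 0, 0, 0, 0, 0, 0, 0],
)

```text
clock: 37.25
position: [0.5773, 0.0527, 0.2678]
ee_rot: [-0.0, 0.693, 0.721, 0.001]
contact_force: [-0.4, -1.0, -3.0]
width: 0.0186
```

>>> drive_tool(
  targets=[0, 0, 0, 0, 0, 30, 0, 0, 0, 0, 0, 0, 30, 0, 0, 0, 0, 0, 0, 30, 0, 0, 0, 0, 0, 0, 30, 0, 0, 0, 0, 0, 0, 8, 0, 0, 0, 0, 0, 0, 0, 0],
)

```text
clock: 38.0
position: [0.5771, 0.0499, 0.1398]
ee_rot: [0.0, 0.694, 0.72, -0.0]
contact_force: [1.0, 0.4, -3.7]
width: 0.0185
```

Run:
```python
from h import *
st()
save('wrist','w21',s=1.2)
```

```text
t 38.0 p [0.5771 0.0499 0.1398] yaw 1.6077 z [ 0. -0. -1.] w 0.0185 F [ 1.   0.4 -3.7] q6 -0.07
```

View pics/w21.png

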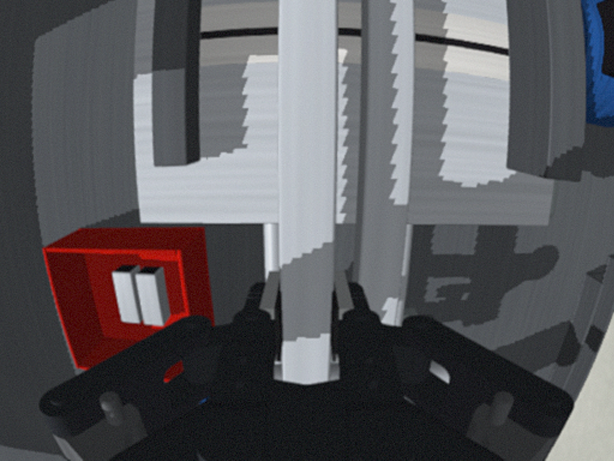

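>>> drive_tool(
  targets=[0, 0, 0, 0, 0, 12, 0, 0, 0, 0, 0, 0, 7, 0, 0, 0, 0, 0, 0, 2, 0, 0, 0, 0, 0, 0, 0, 0],
)

```text
clock: 38.55
position: [0.5802, 0.05, 0.1318]
ee_rot: [0.006, 0.694, 0.72, 0.005]
contact_force: [-19.6, -0.9, 58.7]
width: 0.0186
```

>>> drive_tool(
  targets=[0, 0, 0, 0, 0, 0, 0.36, 0, 0, 0, 0, 0, 0, 0.36, 0, 0, 0, 0, 0, 0, 0.36, 0, 0, 0, 0, 0, -30, 0.36, 0, 0, 0, 0, 0, -40, 0.36, 0, 0, 0, 0, 0, -40, 0.36, 0, 0, 0, 0, 0, -40, 0.36],
)

```text
clock: 39.42
position: [0.5777, 0.0503, 0.2712]
ee_rot: [0.001, 0.694, 0.72, 0.001]
contact_force: [0.5, -0.6, 0.7]
width: 0.0303
```

Run:
```python
from h import *
st()
save('wrist','w22',s=1.5)
save('top','t22',(150,80,420,300),2.9)
```

```text
t 39.42 p [0.5777 0.0503 0.2712] yaw 1.6081 z [ 0.004 -0.    -1.   ] w 0.0303 F [ 0.5 -0.6  0.7] q6 -0.07
```

View pics/w22.png

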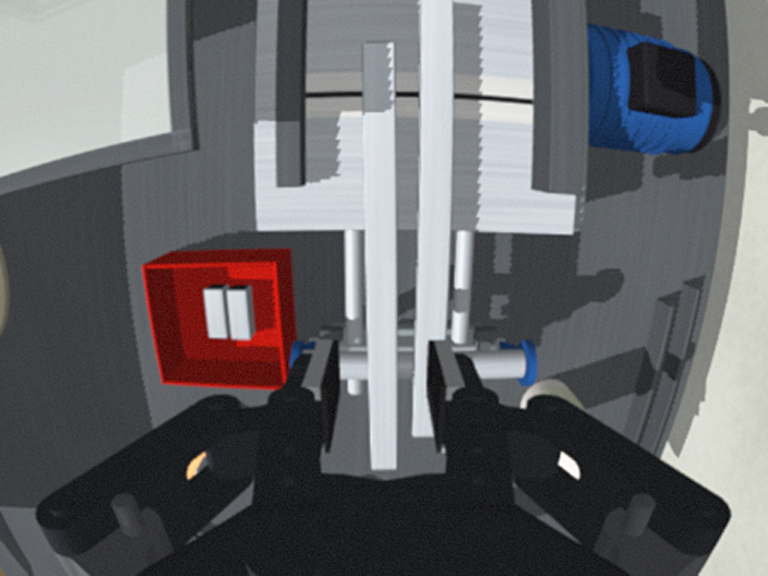

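View pics/t22.png

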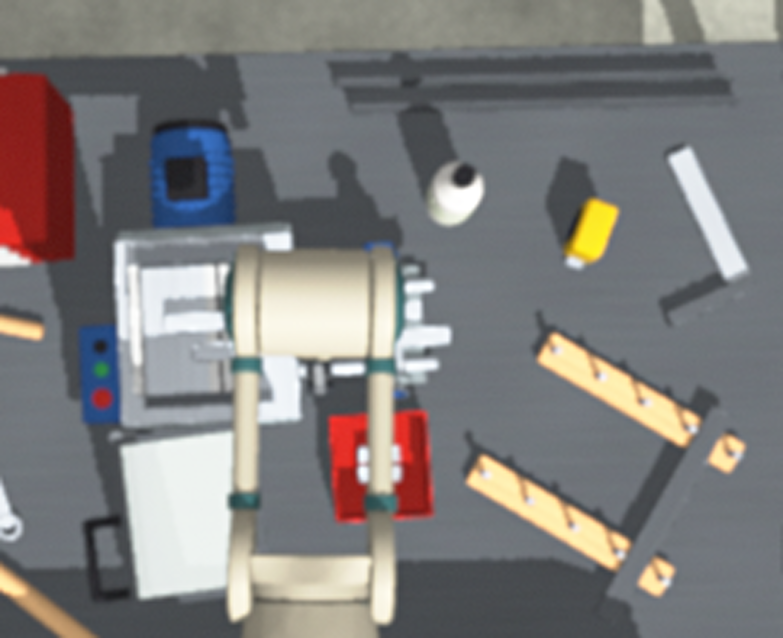

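Run:
```python
from h import *
p=np.load('saw.npy')
c,s=np.cos(p[2]),np.sin(p[2])
for n,q in(('t1',[(437,5),(423,436)]),('t2',[(379,43),(383,469)])):
    w=wback(np.array(q)/1.5,.14);l=(w[:,:2]-p[:2])@np.array([[c,-s],[s,c]]);print(n,w.round(4).tolist(),l.round(4).tolist(),np.arctan2(*(l[0]-l[1])[[1,0]])-np.pi/2)
plan([((.55,.05,.42),1.607,5,.36)],rd=0)
```

```text
t1 [[0.6107, 0.2242, 0.14], [0.6181, -0.0761, 0.14]] [[0.0156, 0.0867], [0.0124, -0.2137]] -0.010919230484304876
t2 [[0.5753, 0.1955, 0.14], [0.5892, -0.109, 0.14]] [[-0.0207, 0.0593], [-0.0177, -0.2456]] 0.009878240903815616
5 rows-> [0, 0, 0, 0, -6, -29, 0.36, 0, 0, 0, 0, -5, -29, 0.36, 0, 0, 0, 0, -6, -29, 0.36, 1, 0, 0, 1, -6, -29, 0.36, 0, 0, 0, 0, -6, -29, 0.36] [0.5499 0.0503 0.4197]
```

Run:
```python
from h import *
s=plan([((.50,.05,.36),1.3,4,.4),((.345,.29,.34),.107,9,.4)],rd=0)
```

```text
4 rows-> [0, 0, 4, 1, -20, -22, 0.4, 0, 0, 5, -1, -20, -21, 0.4, 1, 0, 4, -2, -19, -22, 0.4, 0, 0, 5, -4, -20, -21, 0.4] [0.5001 0.0503 0.3602]
9 rows-> [0, 0, 8, 21, -24, 2, 0.4, 0, 0, 7, 17, -26, 3, 0.4, 0, 0, 8, 14, -29, 2, 0.4, 0, 0, 7, 10, -30, 2, 0.4, 0, 0, 8, 6, -31, 3, 0.4, 0, 0, 7, 2, -32, 2, 0.4, 0, 0, 8, -2, -31, 3, 0.4, 0, 0, 7, -6, -32, 2, 0.4, 0, 0, 8, -10, -30, 2, 0.4] [0.3454 0.2906 0.3403]
```

>>> drive_tool(
  targets=[0, 0, 4, 1, -20, -22, 0.4, 0, 0, 5, -1, -20, -21, 0.4, 0, 0, 4, -2, -19, -22, 0.4, 0, 0, 5, -4, -20, -21, 0.4, 0, 0, 8, 21, -24, 2, 0.4, 0, 0, 7, 17, -26, 3, 0.4, 0, 0, 8, 14, -29, 2, 0.4, 0, 0, 7, 10, -30, 2, 0.4, 0, 0, 8, 6, -31, 3, 0.4],
)

```text
clock: 40.65
position: [0.4108, 0.184, 0.3424]
ee_rot: [0.0, 0.951, 0.308, 0.001]
contact_force: [0.2, -0.0, 0.5]
width: 0.034
```

>>> drive_tool(
  targets=[0, 0, 7, 2, -32, 2, 0.4, 0, 0, 8, -2, -31, 3, 0.4, 0, 0, 7, -6, -32, 2, 0.4, 0, 0, 8, -10, -30, 2, 0.4, 0, 0, 0, 0, 0, 0, 0.4],
)

```text
clock: 41.28
position: [0.342, 0.2919, 0.3333]
ee_rot: [-0.0, 0.998, 0.055, 0.0]
contact_force: [0.1, -0.1, -0.2]
width: 0.034
```

Run:
```python
from h import *
st()
save('wrist','w23',s=1.5)
save('scene','s23',(180,120,380,310),3)
print(wproj([.3436,.3001,.205])*1.5)
```

```text
t 41.27 p [0.342  0.2919 0.3333] yaw 0.1107 z [ 0.     0.001 -1.   ] w 0.034 F [ 0.1 -0.1 -0.2] q6 2.01
[[367.00523614 272.60048599]]
```

View pics/w23.png

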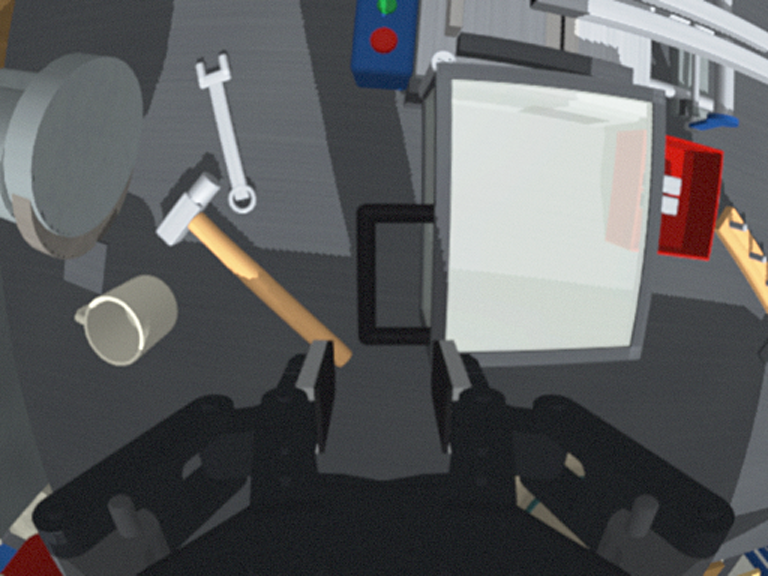

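View pics/s23.png

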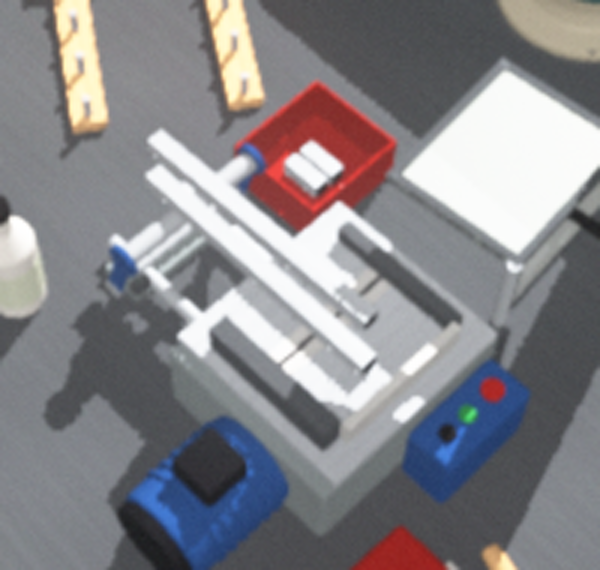

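Run:
```python
from h import *
p=np.load('saw.npy')
im=cv2.imread('pics/raw_s23.png')[120:310,180:380];im=cv2.resize(im,None,fx=4,fy=4,interpolation=cv2.INTER_CUBIC)
for x,y,a in((.014,-.064,-.005),(-.019,-.093,.01)):
    L=[]
    for sy in(-.15,.15):
        for sx in(-.01,.01): L.append((x+sx-a*sy,y+sy,.02))
    uv=((proj('scene',sawT(p,L))-[180,120])*4).round().astype(int)
    for i,j in((0,1),(1,3),(3,2),(2,0)): cv2.line(im,tuple(map(int,uv[i])),tuple(map(int,uv[j])),(0,0,255),1)
cv2.imwrite('pics/s23o.png',im[100:600])
# handle
w=wback(np.array([(366,215),(366,338),(367,275)])/1.5,.205);print(w)
```

```text
[[0.37971142 0.30440007 0.205     ]
 [0.29943037 0.29640242 0.205     ]
 [0.34205041 0.29994774 0.205     ]]
```

View pics/s23o.png

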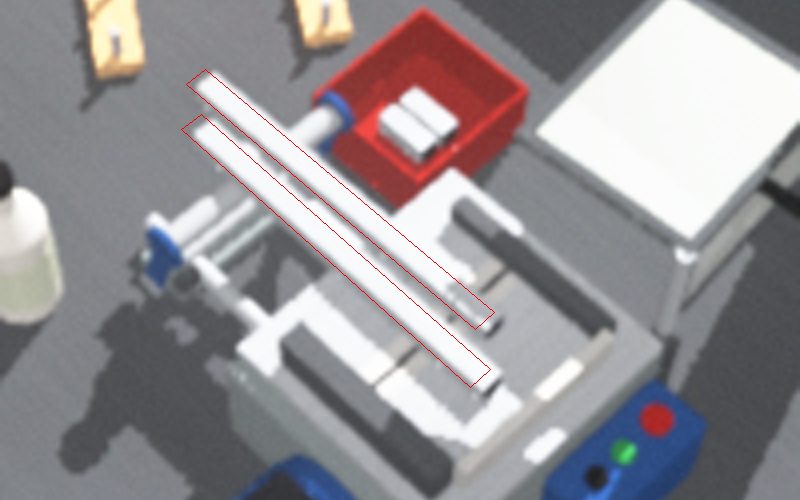

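>>> drive_tool(
  targets=[0, 0, 0.6, 0, -8, 40, 0.4, 0, 0, 0, -1, 0, 40, 0.4, 0, 0, 0, 0, 0, 40, 0.4, 0, 0, 0, 0, 0, 25, 0.4, 0, 0, 0, 0, 0, 0, 0, 0, 0, 0, 0, 0, 0, 0, 0, 0, 0, 0, 0, 0, 0, 0, 0, 0, 0, 0, 0, 0],
  grip_force=60,
)

```text
clock: 42.38
position: [0.341, 0.2984, 0.1879]
ee_rot: [0.0, 0.999, 0.048, -0.0]
contact_force: [-0.2, 2.8, -14.4]
width: 0.01
```

Run:
```python
from h import *
st()
save('wrist','w24',s=1.2)
```

```text
t 42.38 p [0.341  0.2984 0.1879] yaw 0.097 z [-0.    -0.001 -1.   ] w 0.01 F [ -0.2   2.8 -14.4] q6 2.04
```

View pics/w24.png

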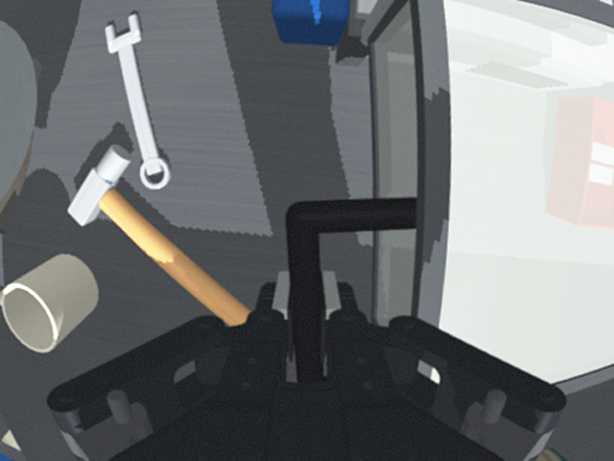

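Gripped. Swing shut.

>>> drive_tool(
  targets=[0, 0, -4.9, -3.4, 11.2, 0, 0, 0, 0, -4.9, -3.4, 11.2, 0, 0, 0, 0, -4.9, -3.4, 11.2, 0, 0, 0, 0, -4.9, -3.4, 11.2, 0, 0, 0, 0, -4.9, -3.4, 11.2, 0, 0, 0, 0, -4.9, -3.4, 11.2, 0, 0, 0, 0, -4.9, -3.4, 11.2, 0, 0, 0, 0, -4.9, -3.4, 11.2, 0, 0],
)

```text
clock: 43.42
position: [0.354, 0.2091, 0.1879]
ee_rot: [-0.001, 0.924, 0.382, 0.004]
contact_force: [9.6, 9.3, -25.5]
width: 0.0098
```

Run:
```python
from h import *
st()
save('wrist','w25',s=1.2)
```

```text
t 43.42 p [0.354  0.2091 0.1879] yaw 0.783 z [ 0.007  0.005 -1.   ] w 0.0098 F [  9.6   9.3 -25.5] q6 1.15
```

View pics/w25.png

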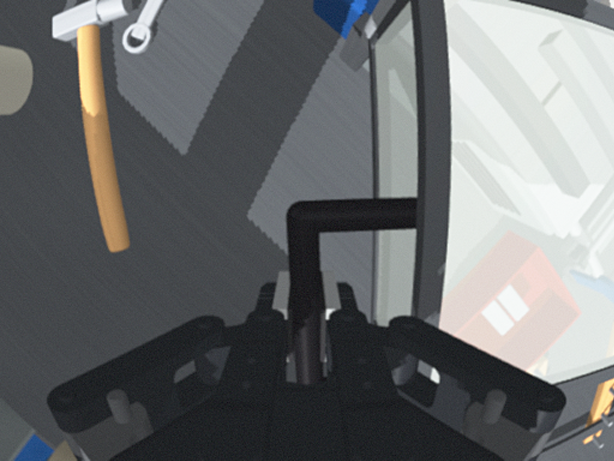

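>>> drive_tool(
  targets=[0, 0, -4.9, -3.4, 11.2, 2, 0, 0, 0, -4.9, -3.4, 11.2, 1, 0, 0, 0, -4.9, -3.4, 11.2, 0, 0, 0, 0, -4.9, -3.4, 11.2, 0, 0, 0, 0, -4.9, -3.4, 11.2, 0, 0, 0, 0, -4.9, -3.4, 11.2, 0, 0, 0, 0, -4.9, -3.4, 11.2, 0, 0, 0, 0, -4.9, -3.4, 11.2, 0, 0],
)

```text
clock: 44.48
position: [0.42, 0.148, 0.1878]
ee_rot: [-0.002, 0.743, 0.669, 0.008]
contact_force: [4.9, 20.2, -8.9]
width: 0.01
```

>>> drive_tool(
  targets=[0, 0, -4, -2.8, 9.1, 0, 0, 0, 0, -3, -2, 6.8, 0, 0, 0, 0, 0, 0, 0, 0, 0],
)

```text
clock: 44.85
position: [0.4326, 0.1433, 0.1877]
ee_rot: [-0.004, 0.703, 0.712, 0.007]
contact_force: [-0.5, 20.4, -2.0]
width: 0.0095
```

Run:
```python
from h import *
st()
save('wrist','w26',s=1.2)
```

```text
t 44.85 p [0.4326 0.1433 0.1877] yaw 1.5834 z [ 0.004  0.016 -1.   ] w 0.0095 F [-0.5 20.4 -2. ] q6 0.14
```

View pics/w26.png

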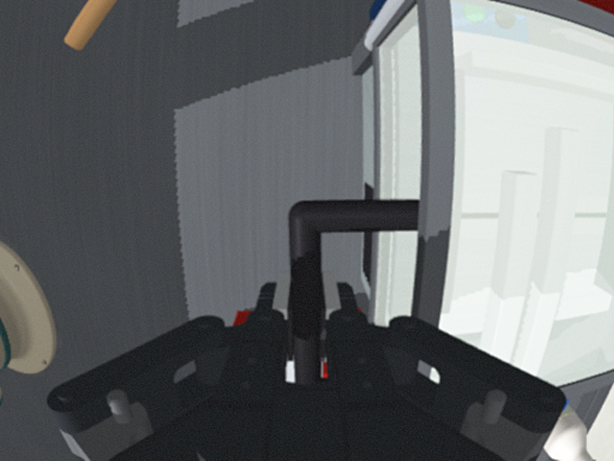

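>>> drive_tool(
  targets=[0, 0, -1.5, 2, 4, 0, 0, 0, 0, -1, 0, 4, 0, 0, 0, 0, 0, 0, 2, 0, 0, 0, 0, 0, 0, 0, 0, 0],
)

```text
clock: 45.4
position: [0.4325, 0.1433, 0.1876]
ee_rot: [-0.009, 0.687, 0.726, -0.002]
contact_force: [-21.5, 13.4, 15.4]
width: 0.0098
```

>>> drive_tool(
  targets=[0, 0, 0, 0, 0, 0, 0.4, 0, 0, 0, 0, -5, 0, 0.4, 0, 0, 0, 0, 0, 0, 0.4, 0, 0, 0, 0, 0, 0, 0.4],
)

```text
clock: 45.9
position: [0.4365, 0.138, 0.1858]
ee_rot: [0.001, 0.686, 0.728, 0.0]
contact_force: [0.3, 0.3, -0.3]
width: 0.034
```

Run:
```python
from h import *
st()
save('wrist','w27',s=1.2)
```

```text
t 45.9 p [0.4365 0.138  0.1858] yaw 1.6302 z [ 0.002 -0.    -1.   ] w 0.034 F [ 0.3  0.3 -0.3] q6 0.1
```

View pics/w27.png

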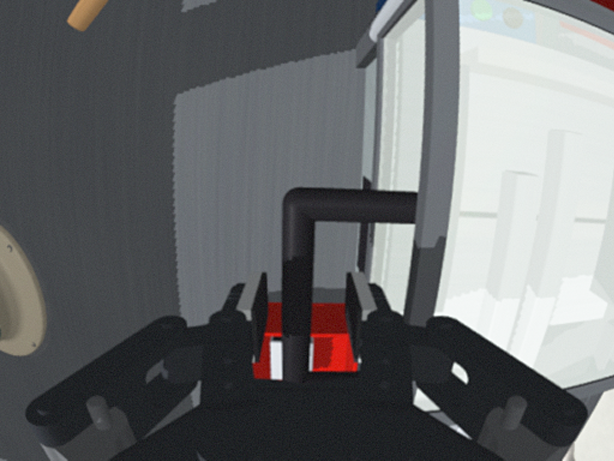

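>>> drive_tool(
  targets=[0, 0, 0, 0, 0, -40, 0.4, 0, 0, 0, 0, 0, -40, 0.4, 0, 0, 0, 0, 0, -40, 0.4, 0, 0, 0, -20, -20, -40, 0.4, 0, 0, 0, -40, 0, 0, 0.4, 0, 0, 0, -40, 0, 0, 0.4, 0, 0, 0, 0, 0, 0, 0.4],
)

```text
clock: 46.82
position: [0.4222, 0.0351, 0.3453]
ee_rot: [0.0, 0.687, 0.726, -0.0]
contact_force: [0.5, 0.0, -0.4]
width: 0.0343
```

Run:
```python
from h import *
st()
save('wrist','w28',s=1.5)
im=cv2.imread('pics/raw_w28.png')
save('scene','s28',(180,80,380,310),2.6)
```

```text
t 46.83 p [0.4222 0.0351 0.3453] yaw 1.6262 z [ 0.    -0.001 -1.   ] w 0.0343 F [ 0.5  0.  -0.4] q6 -0.14
```

View pics/w28.png

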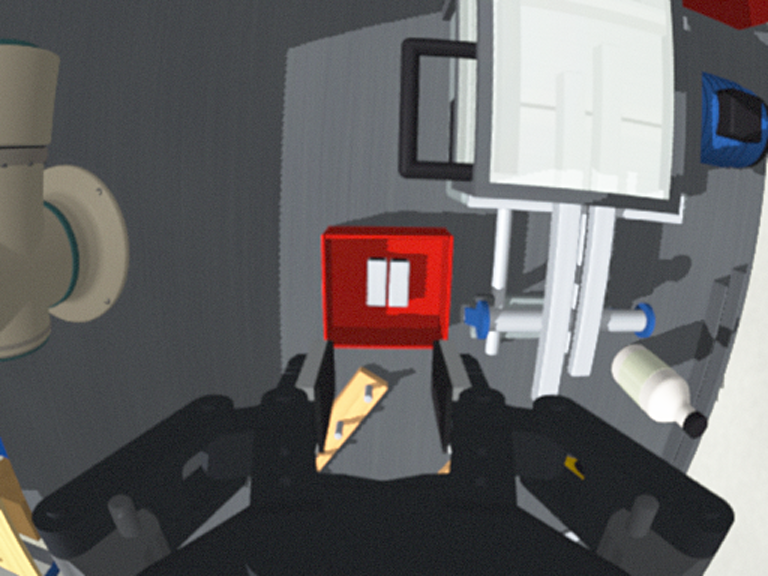

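View pics/s28.png

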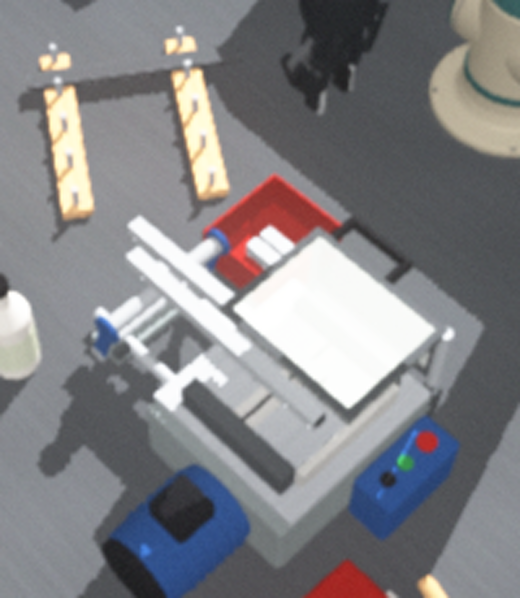

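Run:
```python
from h import *
im=cv2.imread('pics/raw_w28.png');z=cv2.resize(im[10:160,250:480],None,fx=3.4,fy=3.4,interpolation=cv2.INTER_CUBIC);cv2.imwrite('pics/w28z.png',z)
im=cv2.imread('pics/raw_s28.png');z=cv2.resize(im[150:290,220:370],None,fx=4,fy=4,interpolation=cv2.INTER_CUBIC);cv2.imwrite('pics/s28z.png',z)
```

```text
(no output)
```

View pics/w28z.png

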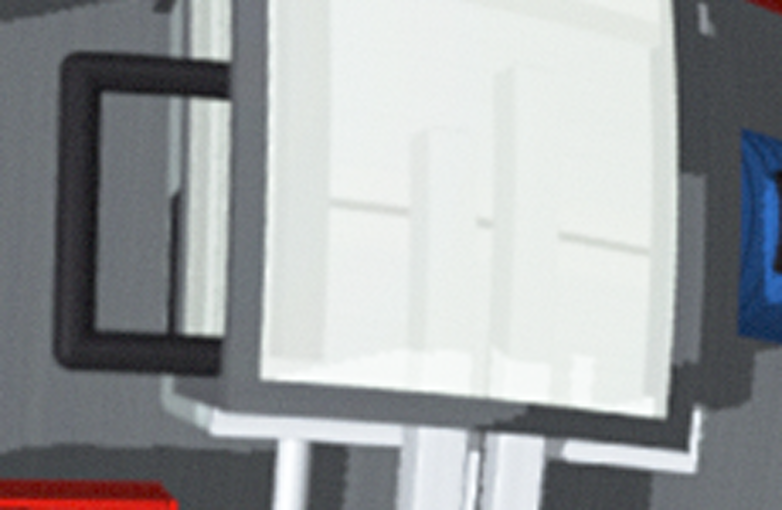

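Run:
```python
from h import *
Z=lambda x,y:np.array((250+x/3.4,10+y/3.4))
def a(n,p,q,z):
    w=wback([Z(*p),Z(*q)],z);d=w[1]-w[0];print(n,w.round(4)[:,:2].tolist(),np.arctan2(d[1],d[0]).round(4))
a('handle inner',(99,100),(94,325),.205)
a('handle outer',(62,75),(55,350),.205)
a('roof right edge in',(262,380),(665,418),.22)
a('roof right edge out',(218,408),(688,450),.22)
a('deck right edge',(214,433),(694,470),.12)
a('roof front edge',(232,60),(222,360),.22)
a('slot',(330,204),(650,250),.12)
a('t1 right',(545,440),(540,510),.14)
```

```text
handle inner [[0.4374, 0.1748], [0.4398, 0.1102]] -1.5334
handle outer [[0.4267, 0.1814], [0.4294, 0.1024]] -1.5367
roof right edge in [[0.485, 0.099], [0.6179, 0.1039]] 0.0364
roof right edge out [[0.4735, 0.0904], [0.6291, 0.0952]] 0.0311
deck right edge [[0.4932, 0.0755], [0.7124, 0.0834]] 0.0359
roof front edge [[0.4714, 0.1865], [0.4736, 0.1034]] -1.5445
slot [[0.531, 0.1659], [0.6757, 0.1725]] 0.0458
t1 right [[0.6202, 0.0876], [0.6222, 0.0606]] -1.4965
```

Run:
```python
from h import *
st()
print(sign_off())
```

```text
t 46.92 p [0.422  0.0372 0.3452] yaw 1.6293 z [-0.     0.001 -1.   ] w 0.0342 F [ 0.2 -0.2  0.6] q6 -0.14
the job is handed in; nothing more can be done
None
```

The saw is set up for the next cut, and I handed the job in at about 47 s of the 208 s allowed. `sign_off` reports no verdict, so the results below are from my own camera checks.

**Done:** I opened the guard to about 1.5 rad, swung the support up past upright onto its stop, and put both offcuts in the bin. Then I laid both tubes across the bed and roller and shut the guard. Only two tubes were on the bearers. I didn't touch the flat bar.

**Last checks:**
- **Guard:** the handle and roof edges measured parallel to the deck edge to within about 0.01 rad, and the door was against its stop when I pressed it.
- **Support:** still up after release, with both tubes resting on the roller.
- **Tubes:** they lie level, about 0.01 rad off square, between jaw and fence. Their centres are at roughly bed x +14 and -19 mm, y -60 and -93 mm, with the left ends past the blade slot.
- **Robot:** clear of everything, with the wrist force near zero.

**What went wrong or disagreed:**
- **First tube moved:** it was about 20 mm nearer the jaw than where I laid it, and further left. The picture taken just before I lowered the second tube already showed it closer, but I missed this.
- **Force spike:** lowering the second tube then read about 59 N at the wrist, below the 120 N limit. It was probably a finger pressing on the first tube. The arm stopped roughly 12 mm high, so the second tube dropped that far when released.
- **Position mismatch:** the scene camera put the first tube about 8 mm further left than the wrist camera did, but it is within limits either way.

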